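Lay the test mandrel from the sliding-door gauge case in the V-block

ROBOT

A 6-joint arm with a two-finger parallel gripper is mounted at the origin on a cart in front of the work surface, level with it; the furniture and walls round the work are solid. World frame = base frame: x ahead of the robot, y to its left, z up, the work surface at z = 0. Lengths are in m, angles in rad, forces in N, time in s.
With the tool pointing down it reaches from about 0.35 to 0.775 m from the base axis. Payload 5.5 kg.
Tool frame: the origin (TCP) lies at the very end of the fingers, on their centre line; the grasp point (between the pads) lies env.grasp_offset behind it (env.grasp_offset is the distance from the TCP to the grasp point, in m); x points along the fingers, y is the direction in which the jaws open and shut, and the axes are right-handed (so a half turn about x gives the same grasp; the last joint's range is limited). The gripper opens to 85 mm and grips with 20 to 120 N. Pads are 22 mm wide; open, the fingers measure 114 mm over their backs; the gripper's body (76 mm by 85 mm) begins 54 mm behind the grasp point. The pads swing forward as they close: fully open they stand 13 mm farther back than shut.
Start: joints at [-1.314, 0.313, 0.046, 1.304, 0, 1.431], TCP at [0.222, -0.53, 0.21] pointing down, gripper open.
Joint ranges: [-2.76, 2.76], [-0.86, 1.69], [-1.03, 1.26], [-2.2, 2.34], [-1.47, 1.5], [-3.14, 3.14]. Speed limits (rad/s): [2.57, 2.57, 3.14, 3.14, 3.14, 3.14].

INTERFACE

Orientations are given as a unit quaternion [w, x, y, z].
In Python, from workcell import get_state, viewer, job, env gives the robot as it stands.
- The arm moves only by the tool send_rows, never from a script. Its argument "plan" is a list of rows, each a list of 6 numbers: the shift along the tool's x, y, z in mm, then the turn, a rotation vector about the tool's x, y, z in degrees. A call has exactly 10 rows; each row is the pose to reach, as a shift and turn from the pose commanded when the call began, along the tool's axes at that moment; what a row does not reach only later rows make up. A row lasts 1/8 s, in which the tool goes at most 62.5 mm and 10.7 degrees, less where a joint would pass 70% of its speed; a pose out of reach is approached as far as the arm can. A call with a gripper value outside its range is refused whole. "claw" is the finger opening in mm, from 0 to 85.4, set as the call begins (left out, the last holds). The fingers move at their own pace and stop on an object; "newtons" is the grip in N (left out, the last holds). Time passes only in rows, so rows that repeat a pose let the fingers close, or fill a call up. It gives the time, the measured TCP pose, the force and the opening at its end, in the units of the state.
- get_state(): the state, without advancing time (a new reading comes with each control period).
- viewer.read_camera(name): name is "scene" or "top" or "wrist"; returns a dict with "frame" (420x560x3 uint8, blue, green, red), "mtx" (3x3 intrinsics, pixels), "k1" (the pictures are not rectified: a ray, as slopes to the right and down, at radius r is drawn at 1 + k1 r^2 times it, then the intrinsics apply), "rvec" (rotation vector, rad) and "tvec" (3), from world to camera coordinates, as OpenCV has them. Camera axes: x right, y down, z forward; pixel columns grow to the right and rows downward; lengths in m; the calibration is good to about 2 mm. A picture is of the moment at which its call begins. There is no depth.
- job.hand_in(): hands the job in, once; it reports no verdict.
The state is a dict: "clock": time; "joint_pos": joint angles; "qvel": joint speeds; "tau": joint torques, N m; "tcp_pos": TCP position; "orientation": TCP orientation; "wrist_force": force on the tool from outside, world axes, zero at the start; "ft_torque": the same for the moment, N m; "finger_gap": finger opening in m.
Only numpy, scipy, OpenCV 4.12 (cv2) and the standard library are available. Lean on these libraries where they do the work, as an engineer would, in place of code of your own. Each camera call takes 0.05 s, during which the arm holds its last target.

TASK

One of the two clear sliding doors of the flat gauge case covers the larger of its two steel mandrels. Slide that door right back past the other one, take out the larger mandrel and lay its shaft in the groove of the V-block that stands in front of the case, ready for a run-out check: shaft down in the groove, flange hanging free just off one end of the block, block standing on its base. Slide the case door fully shut again so that no dust gets in, and leave all other things where they are.

Things in the scene. Friction and masses are not known exactly. Their poses are not given: they have to be found in the camera images.
- gauge_case: Flat wooden case, fixed, 150 mm (x) by 376 mm (y), rim 72 mm high, felt floor at z = 10 mm. Origin: centre of underside; y along its length, z up. A divider at y = 0 parts a +y and a -y compartment (136 mm deep, 126 mm between the door rails). One mandrel lies in each; which is where varies. Two clear doors with aluminium edges run along y in two tracks, one above the other.
- plus_rest (a point): Middle of the rests in the +y compartment, at case (0, 106, 35) mm, on the axis of the mandrel there. Two toothed wooden rests, 6 mm thick, tooth tips at z = 38 mm, 20 mm to its -y side and 12 mm to its +y side, carry the shaft in their middle V notch: axis along case y, flange end about 38 mm to the -y side of this point.
- minus_rest (a point): The same point in the -y compartment, at case (0, -106, 35) mm. Here too the flange end points to case -y, with about 35 mm free beyond it.
- upper_door (a joint): Upper door (m): 0 = shut over the +y compartment, 0.15 = slid fully to case -y, over the lower door; the +y compartment is then free from y = 31 to 181 mm. Door 187 mm long, its top at z = 69 mm in the case. Sliding friction about 1.5 N, light damping; stays where it is left. Starts within 6 mm of shut.
- upper_pull (a point): On the upper door's black pull, a post 30 mm (case x) by 12 mm (case y) with its top at z = 92 mm in the case, 20 mm above the rim; this point is on its axis, 9 mm below the top. Door shut: at case (0, 167, 83) mm; it moves with the door.
- lower_door (a joint): Lower door (m): 0 = shut over the -y compartment, 0.15 = slid fully to case +y, beneath the upper door; the -y compartment is then free from y = -181 to -31 mm. Door top at z = 60 mm; otherwise like the upper door.
- lower_pull (a point): On the lower door's black pull, same size and top height (z = 92 mm in the case) as the upper one; on its axis, 9 mm below the top. Door shut: at case (0, -167, 83) mm. Neither pull touches the other door anywhere in the travel.
- mandrel: Larger steel mandrel, 75 mm long, about 70 g: flange 22 mm diameter, 11 mm thick (rim cylindrical for the first 8 mm), then a 12 mm shaft, straight up to 60 mm, tapering to the tip. Origin: centre of the flange's end face; z along the axis to the tip; centre of mass at z = 27 mm. Can be gripped across flange or shaft.
- small_mandrel: Smaller steel mandrel, 60 mm long, flange 18 mm, shaft 10 mm diameter; origin and axes like the larger one. Lies in the other compartment and stays there.
- v_block: Loose steel V-block, 0.55 kg, on the bench between robot and case. Origin: centre of underside; z up. 44 mm long along its x (the groove's direction), 60 mm wide, 42 mm high. 90 degree groove, open at both ends, 36 mm wide at the top, bottom line at z = 24 mm. A 12 mm shaft down in it has its axis at z = 33 mm; a flange over the block would hold it up.
- v_seat (a point): Middle of the groove, at V-block (0, 0, 33) mm: the larger mandrel's axis passes here when seated. The flange may be off either end; it is just off, and the mandrel balanced, when this point is 33 to 45 mm along the shaft from the flange's end face.
- wood_wedge: Bystander: loose beech wedge, 32 x 90 x 22 mm, on the bench to the right. Origin: centre of its underside.
- ring_gauge: Bystander: loose steel ring gauge, 44 mm diameter, 14 mm high, on the bench to the right of the case. Origin: centre of its underside.
There are look-alikes about, which are no part of the job. Leave any red look-alike of the v_block alone.

How it is judged:
On the way, in this order (a step that is already met when the one before it is completed fails the run):
1. the door over the larger mandrel is slid back by more than 100 mm while the mandrel still lies in the case (((y of mandrel in the frame of gauge_case above 0 m and value of joint upper_door above 0.1 m) or (not (y of mandrel in the frame of gauge_case above 0 m) and value of joint lower_door above 0.1 m)) and z of mandrel in the frame of gauge_case below 0.045 m and x of mandrel in the frame of gauge_case above -0.06 m), for 0.1 s.
2. the larger mandrel lies down in the groove of the V-block (z of v_block in the frame of mandrel between 0.031 and 0.046 m and angle between the z axis of mandrel and the x axis of v_block, either way round below 0.07 rad and y of mandrel in the frame of v_block between -0.006 and 0.006 m and z of mandrel in the frame of v_block between 0.029 and 0.037 m and angle between v_block's own z axis and vertical below 0.06 rad), for 0.3 s.
At the end, for the whole second after the job is handed in: Larger mandrel at rest in the upright V-block's groove: axis along it within 0.07 rad, flange end within 6 mm of its middle plane and 29 to 37 mm above the block's base, block centre 31 to 46 mm along the shaft from the flange's end face; both doors within 12 mm of shut (all of step 2 and linear speed of each of mandrel, v_block below 0.02 m/s and value of joint each of upper_door, lower_door below 0.012 m); the robot touches nothing.
It fails at once if the smaller mandrel is moved by more than 15 mm (distance of small_mandrel from where it was at the start of the episode above 0.015 m).
It fails at once if the wedge or the ring gauge is moved by more than 30 mm (distance of any of wood_wedge, ring_gauge from where it was at the start of the episode above 0.03 m).
It also fails if it takes over 54 s, if anything falls off the work surface, if the arm or the gripper's body presses on something with over 40 N, if the wrist force passes 120 N, or if a joint passes its speed limit or range.

## Working session

There is one attempt and no reset: what is moved stays moved. The work goes in short steps, Python scripts to look and compute and a tool call to move; the robot and the scene stay as the last step left them, time stands still between calls to the robot, and variables do not carry over. Pictures are saved under pics/ and viewed, and the job is handed in when it is done.

Besides the shell and the picture viewer there is one more tool, called after ">>>" by a JSON object that holds its "op" and its "data", one argument or row to a line. send_rows: Moves the arm, as the interface text tells. Its arguments: {"type":"object","properties":{"plan":{"type":"array"},"claw":{"type":"number"},"newtons":{"type":"number"}},"required":["plan"]}

```bash
ls; mkdir -p pics; python3 - <<'E'
from workcell import get_state, viewer, job, env
import cv2,json
s=get_state();print(s);print(env.grasp_offset)
for n in("scene","top","wrist"):
    d=viewer.read_camera(n);cv2.imwrite(f"pics/{n}0.png",d["frame"]);print(n,d["mtx"],d["k1"],d["rvec"],d["tvec"])
E
```

```text
pics
{'clock': 0.0, 'joint_pos': array([-1.31359352e+00,  3.13984082e-01,  4.49828243e-02,  1.30359421e+00,
        3.11700667e-05,  1.43119268e+00]), 'qvel': array([-9.11124028e-04,  2.36697136e-05, -2.53473647e-04,  1.41750387e-03,
        7.05577240e-04,  1.10028189e-03]), 'tau': array([-7.17147723e-04, -4.80624318e+01,  2.98535442e+01,  1.94134796e-02,
       -1.59345600e-04, -3.12694937e-08]), 'tcp_pos': array([ 0.22208191, -0.52979195,  0.20871976]), 'orientation': array([-0.13873796, -0.6932085 , -0.14000924,  0.69326126]), 'wrist_force': array([-0.33472469,  0.39049487, -0.23373034]), 'ft_torque': array([ 0.01705343,  0.00092958, -0.05034156]), 'finger_gap': 0.08542846619511282}
0.0187
scene [[518.50953246   0.         278.95985742]
 [  0.         518.50953246 202.00177625]
 [  0.           0.           1.        ]] -0.06500644534186308 [ 2.00566551 -0.69941977  0.36634318] [-0.5584964   0.14506136  1.10537686]
top [[433.41814284   0.         275.58758802]
 [  0.         433.41814284 212.87700757]
 [  0.           0.           1.        ]] -0.14199954050424352 [ 2.15201942 -2.09678127  0.15670226] [-0.23035746  0.52128948  0.91295638]
wrist [[326.33585044   0.         276.85367122]
 [  0.         326.33585044 211.6684952 ]
 [  0.           0.           1.        ]] 0.007245501083996488 [-2.42246409  1.61038006  0.22287611] [-0.57386183 -0.03535231  0.37906166]
```

View pics/scene0.png

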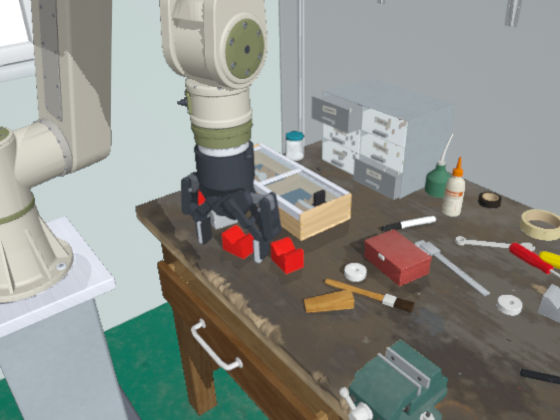

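View pics/top0.png

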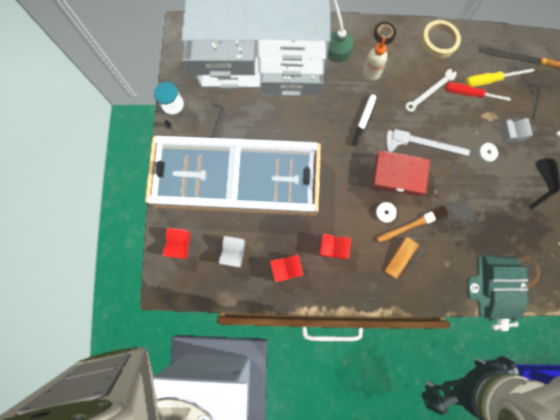

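The top view shows the case around (235,175), doors' pulls at (160,169) and (306,176). The grey V-block is at (232,251); three red look-alikes are at (176,243), (286,268), (336,246). I'll enlarge it.

```bash
python3 - <<'E'
import cv2
f=cv2.imread("pics/top0.png")
cv2.imwrite("pics/topcase.png",cv2.resize(f[130:215,140:330],None,fx=4.2,fy=4.2,interpolation=cv2.INTER_CUBIC))
cv2.imwrite("pics/topvb.png",cv2.resize(f[215:290,150:360],None,fx=3.8,fy=3.8,interpolation=cv2.INTER_CUBIC))
E
```

```text
(no output)
```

View pics/topcase.png

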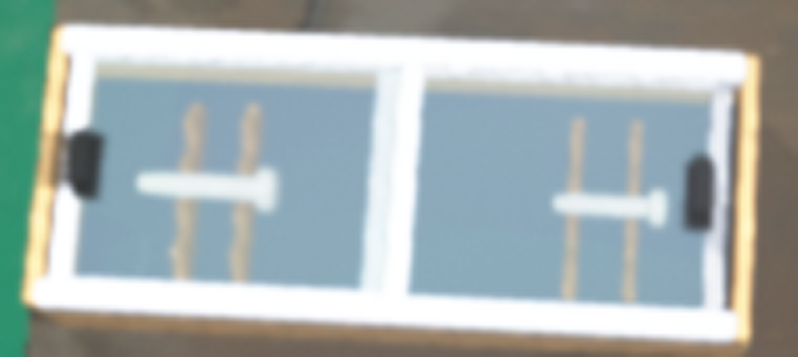

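View pics/topvb.png

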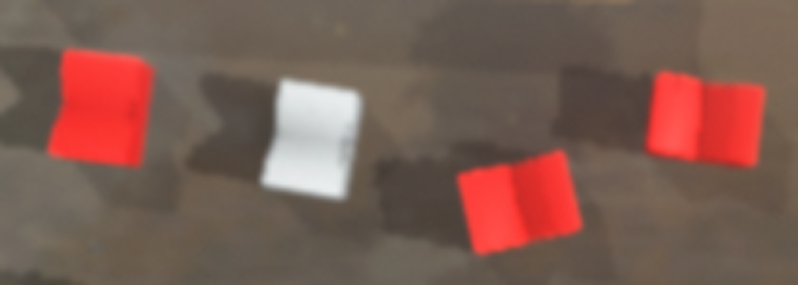

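View pics/wrist0.png

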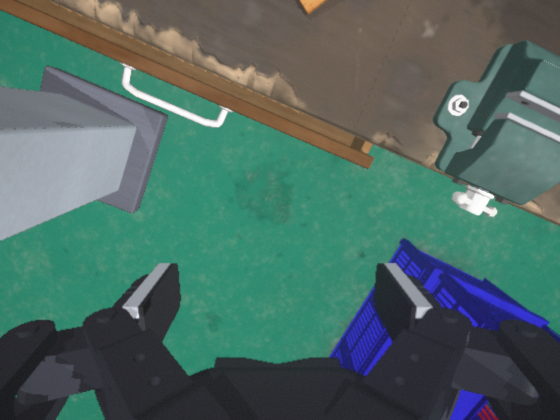

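The +y mandrel (crop 137–277, i.e. about 140 px) is longer than the -y one (555–667, about 112 px). The ratio is 1.25 = 75/60, so the larger one is under the upper door. The only non-red block is the grey one, with its groove running left-right, roughly along case y. Next I'll fit poses.

```bash
cat > h.py <<'E'
import numpy as np,cv2
from scipy.spatial.transform import Rotation as R
from scipy.optimize import least_squares
def K(d): return d["mtx"],np.array([d["k1"],0,0,0,0.])
def proj(d,P):
    m,k=K(d);return cv2.projectPoints(np.asarray(P,float).reshape(-1,1,3),np.asarray(d["rvec"],float),np.asarray(d["tvec"],float),m,k)[0][:,0]
def unproj(d,uv,z):
    m,k=K(d);n=cv2.undistortPoints(np.asarray(uv,float).reshape(-1,1,2),m,k)[:,0]
    Rm=cv2.Rodrigues(np.asarray(d["rvec"],float))[0];c=-Rm.T@np.ravel(d["tvec"])
    r=np.c_[n,np.ones(len(n))]@Rm
    return c+r*((z-c[2])/r[:,2])[:,None]
def pose2(p,P):
    P=np.asarray(P,float);c,s=np.cos(p[2]),np.sin(p[2])
    return np.c_[p[0]+c*P[:,0]-s*P[:,1],p[1]+s*P[:,0]+c*P[:,1],P[:,2]]
def fit(obs,p0):  # obs: list of (cam,uv,P)
    f=lambda p:np.concatenate([(proj(d,pose2(p,P))-uv).ravel() for d,uv,P in obs])
    r=least_squares(f,p0);return r.x,f(r.x)
E
python3 - <<'E'
from h import *
from workcell import get_state,viewer
d=viewer.read_camera("top")
cr=np.array([(60,26),(757,55),(745,342),(26,302)])/4.2+[140,130]
print(unproj(d,cr,.072))
P=np.array([(75,188,72),(75,-188,72),(-75,-188,72),(-75,188,72)])/1000.
p,e=fit([(d,cr,P)],[.6,.1,0]);print(p,e.round(1))
vb=np.array([(280,78),(362,92),(346,200),(262,186)])/3.8+[150,215]
print(unproj(d,vb,.042))
Q=np.array([(22,30,42),(22,-30,42),(-22,-30,42),(-22,30,42)])/1000.
# groove x along image horizontal (world y) -> yaw ~ +-90
Q=np.array([(22,-30,42),(-22,-30,42),(-22,30,42),(22,30,42)])/1000.
# image up=+x world,left=+y : topleft=(+x,+y) -> block x=+y, block y=-x
q,e=fit([(d,vb,Q)],[.5,.1,1.57]);print(q,e.round(1))
print("pull up",pose2(p,[(0,.167,.083)]),"rests",pose2(p,[(0,.106,.035)]))
# mandrel check
m=np.array([(137,183),(277,190)])/4.2+[140,130];print("mandrel",unproj(d,m,.035),"pulltop",unproj(d,np.array([(88,130),(70,163),(88,195)])/4.2+[140,130],.092))
f=d["frame"].copy()
L=np.array([[x,y,z] for z in(.072,)for x,y in((.075,.188),(.075,-.188),(-.075,-.188),(-.075,.188))])
f=cv2.resize(f,None,fx=4,fy=4,interpolation=cv2.INTER_CUBIC)
def dr(pp,M,c):
    u=((proj(d,pose2(pp,M))+.5)*4-.5).round().astype(int);cv2.polylines(f,[u],True,c,1)
dr(p,L,(0,0,255))
dr(p,[(.015,.173,.092),(.015,.161,.092),(-.015,.161,.092),(-.015,.173,.092)],(0,255,255))
dr(p,[(.015,-.173,.092),(.015,-.161,.092),(-.015,-.161,.092),(-.015,-.173,.092)],(0,255,255))
dr(p,[(0,.106-.038,.035),(0,.106+.037,.035)],(0,0,255));dr(p,[(0,-.106-.038,.035),(0,-.106+.022,.035)],(0,0,255))
dr(q,Q,(0,0,255));dr(q,[(.022,0,.024),(-.022,0,.024)],(255,0,0))
cv2.imwrite("pics/ov.png",f[520:1120,560:1340])
E
```

```text
[[ 0.69003284  0.0599246   0.072     ]
 [ 0.6799909  -0.31131975  0.072     ]
 [ 0.52730129 -0.30643061  0.072     ]
 [ 0.53935968  0.06553736  0.072     ]]
[ 0.60921827 -0.12293645 -0.03088162] [-1.2  0.   0.8  0.7  1.  -0.5 -0.8 -0.3]
[[ 0.47391937 -0.10431591  0.042     ]
 [ 0.46709854 -0.15208566  0.042     ]
 [ 0.40499468 -0.14525615  0.042     ]
 [ 0.4115018  -0.09673465  0.042     ]]
[ 0.43934832 -0.12461928  1.44753124] [ 0.9  1.  -0.9  0.3 -1.1 -0.9  1.1 -0.3]
pull up [[0.61437468 0.04398392 0.083     ]] rests [[ 0.6124912 -0.016987   0.035    ]]
mandrel [[ 0.61354831  0.02118857  0.035     ]
 [ 0.61098334 -0.0561728   0.035     ]] pulltop [[0.62658164 0.0335593  0.092     ]
 [0.60884563 0.0416405  0.092     ]
 [0.59204724 0.03078009 0.092     ]]
```

View pics/ov.png

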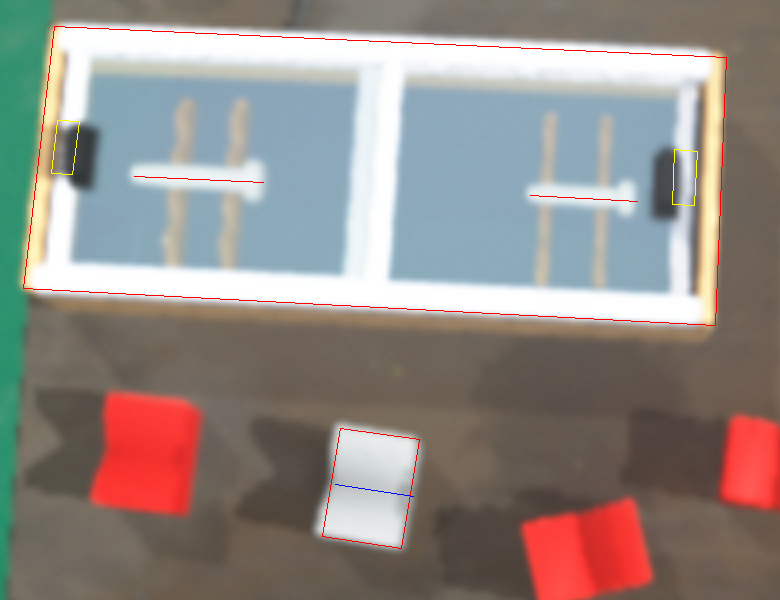

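Fit residuals are about 1 px. Predicted rest axis and measured mandrel agree (length 77 mm against 75, axis within 1 mm). The pulls sit about 5 mm inboard of shut, which is allowed. Next I'll compute the first move.

```bash
cat >> h.py <<'E'
CASE=[.60921827,-.12293645,-.03088162]; VB=[.43934832,-.12461928,1.44753124]
def down(yaw,s=1):
    """tool x down, tool y = s*(unit vector at yaw)"""
    x=np.array([0,0,-1.]);y=s*np.array([np.cos(yaw),np.sin(yaw),0]);return np.c_[x,y,np.cross(x,y)]
def Rq(q): return R.from_quat([q[1],q[2],q[3],q[0]])
def delta(st,pos,Rt):
    r0=Rq(st["orientation"]);sh=r0.inv().apply(np.asarray(pos)-st["tcp_pos"])*1000
    return sh.round(1),np.degrees((r0.inv()*R.from_matrix(Rt)).as_rotvec()).round(2)
E
python3 - <<'E'
from h import *
from workcell import get_state,viewer
s=get_state();print(Rq(s["orientation"]).as_matrix().round(3))
pt=pose2(CASE,[(0,.162,.15)])[0]
for sg in(1,-1): print(pt,sg,delta(s,pt,down(CASE[2],sg)))
d=viewer.read_camera("wrist");Rm=cv2.Rodrigues(d["rvec"])[0];c=-Rm.T@np.ravel(d["tvec"])
r0=Rq(s["orientation"]);print("cam in tool",r0.inv().apply(c-s["tcp_pos"]),(r0.inv().as_matrix()@Rm.T).round(3))
d=viewer.read_camera("top")
print("red nearest corners",unproj(d,np.array([(458,172),(565,150),(582,230),(478,255)])/3.8+[150,215],.042))
E
```

```text
[[-0.     0.386 -0.922]
 [ 0.001 -0.922 -0.386]
 [-1.    -0.001 -0.   ]]
[0.6142203  0.03898631 0.15      ] 1 (array([  59.6, -373.2, -581.5]), array([-6.55e+01, -4.00e-02,  5.00e-02]))
[0.6142203  0.03898631 0.15      ] -1 (array([  59.6, -373.2, -581.5]), array([1.145e+02, 5.000e-02, 5.000e-02]))
cam in tool [-1.64384991e-01  1.89899906e-05 -6.76109438e-02] [[ 0.001 -0.268  0.963]
 [ 1.     0.001 -0.001]
 [-0.     0.963  0.268]]
red nearest corners [[ 0.42271923 -0.20863667  0.042     ]
 [ 0.43683166 -0.26932907  0.042     ]
 [ 0.39165999 -0.27989458  0.042     ]
 [ 0.37604301 -0.22132625  0.042     ]]
```

>>> {"op": "send_rows", "data": {
  "plan": [
    [0, -373, -581, -65.5, 0, 0],
    [0, -373, -581, -65.5, 0, 0],
    [0, -373, -581, -65.5, 0, 0],
    [0, -373, -581, -65.5, 0, 0],
    [0, -373, -581, -65.5, 0, 0],
    [0, -373, -581, -65.5, 0, 0],
    [0, -373, -581, -65.5, 0, 0],
    [0, -373, -581, -65.5, 0, 0],
    [0, -373, -581, -65.5, 0, 0],
    [0, -373, -581, -65.5, 0, 0]
  ],
  "claw": 60,
  "newtons": 40
}}

```text
clock: 1.55
tcp_pos: [0.5778, -0.0138, 0.2097]
orientation: [0.493, 0.508, 0.492, -0.508]
wrist_force: [0.5, -0.3, 0.5]
finger_gap: 0.0601
```

```bash
python3 - <<'E'
from h import *
from workcell import get_state,viewer
d=viewer.read_camera("wrist");cv2.imwrite("pics/w1.png",d["frame"]);s=get_state()
print(s["clock"],s["tcp_pos"],s["joint_pos"],delta(s,pose2(CASE,[(0,.162,.072)])[0],down(CASE[2])))
E
```

```text
1.6 [ 0.58127036 -0.00766957  0.20911703] [-0.15368615  0.32295517  0.05846908  1.30362418  0.00435783  1.44204743] (array([137.4,  31.3, -46.9]), array([ 0.34, -0.23, -0.18]))
```

View pics/w1.png

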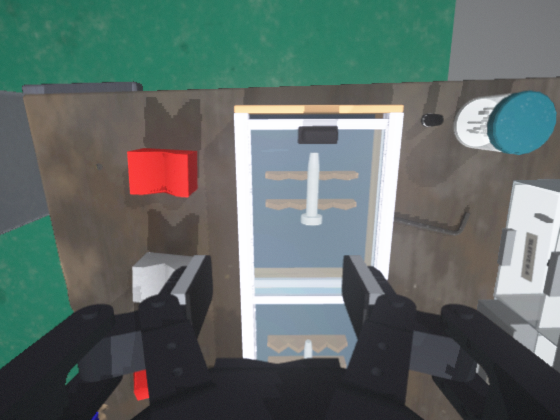

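```bash
cat >> h.py <<'E'
def overlay(d,shapes,name,box,sc=4):
    f=cv2.resize(d["frame"],None,fx=sc,fy=sc,interpolation=cv2.INTER_CUBIC)
    for pp,M,c in shapes:
        u=((proj(d,pose2(pp,M))+.5)*sc-.5).round().astype(int);cv2.polylines(f,[u],True,c,1)
    x0,y0,x1,y1=box;cv2.imwrite(name,f[y0*sc:y1*sc,x0*sc:x1*sc])
def rect(x0,x1,y0,y1,z): return np.array([(x0,y0,z),(x1,y0,z),(x1,y1,z),(x0,y1,z)])/1000.
RED=(0,0,255);YEL=(0,255,255)
def caseshapes(p=None,du=5,mand=True):
    p=p or CASE
    o=[(p,rect(-75,75,-188,188,72),RED),(p,rect(-15,15,161-du,173-du,92),YEL)]
    if mand:o+=[(p,np.array([(0,68,35),(0,143,35)])/1000.,RED),(p,rect(-11,11,68,79,35),YEL)]
    return o
E
python3 - <<'E'
from h import *
from workcell import get_state,viewer
d=viewer.read_camera("wrist")
overlay(d,caseshapes()+[(VB,rect(-22,22,-30,30,42),RED)],"pics/w1o.png",(120,90,420,310),2.6.__int__() if 0 else 2)
overlay(d,caseshapes(),"pics/w1p.png",(225,95,415,235),4)
E
```

```text
(no output)
```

View pics/w1p.png

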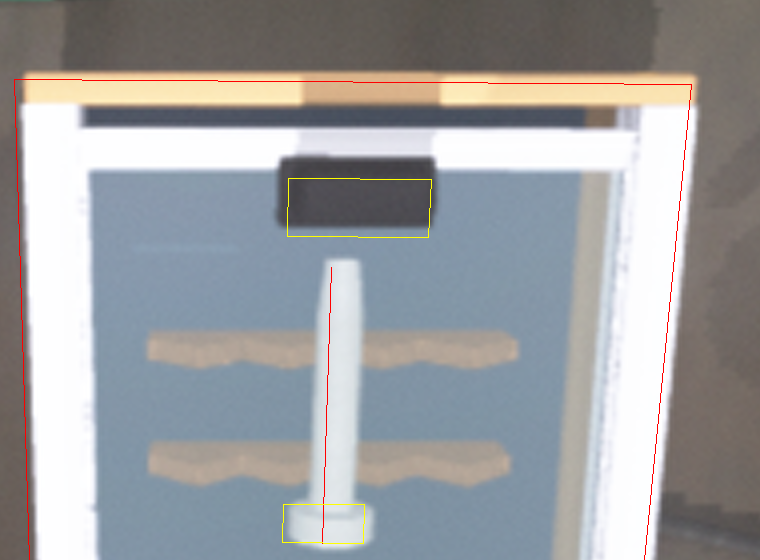

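View pics/w1o.png

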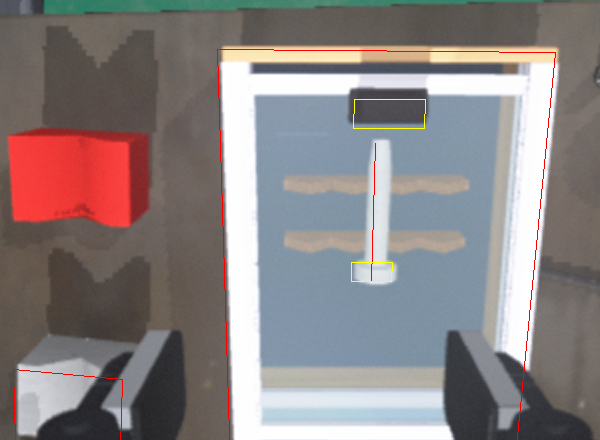

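The wrist view agrees with the case fit to 1–2 mm. The mandrel is about 1.5 mm towards +x, and the pull's top is about 3 mm inboard of shut.

>>> {"op": "send_rows", "data": {
  "plan": [
    [0, 31, -49, 0, 0, 0],
    [0, 31, -49, 0, 0, 0],
    [95, 31, -49, 0, 0, 0],
    [95, 31, -49, 0, 0, 0],
    [95, 31, -49, 0, 0, 0],
    [95, 31, -49, 0, 0, 0],
    [95, 31, -49, 0, 0, 0],
    [95, 31, -49, 0, 0, 0],
    [95, 31, -49, 0, 0, 0],
    [95, 31, -49, 0, 0, 0]
  ]
}}

```text
clock: 2.9
tcp_pos: [0.6094, 0.0324, 0.1148]
orientation: [0.492, 0.508, 0.492, -0.508]
wrist_force: [-0.1, 0.3, -0.4]
finger_gap: 0.06
```

```bash
python3 - <<'E'
from h import *
from workcell import get_state,viewer
d=viewer.read_camera("wrist");s=get_state()
overlay(d,caseshapes(du=3),"pics/w2.png",(100,0,500,300),2)
print(s["clock"],s["tcp_pos"],delta(s,pose2(CASE,[(0,.164,.073)])[0],down(CASE[2])))
E
```

```text
2.95 [0.60932386 0.03236483 0.11469614] (array([41.7,  4.7, -8.8]), array([ 0.01,  0.01, -0.01]))
```

View pics/w2.png

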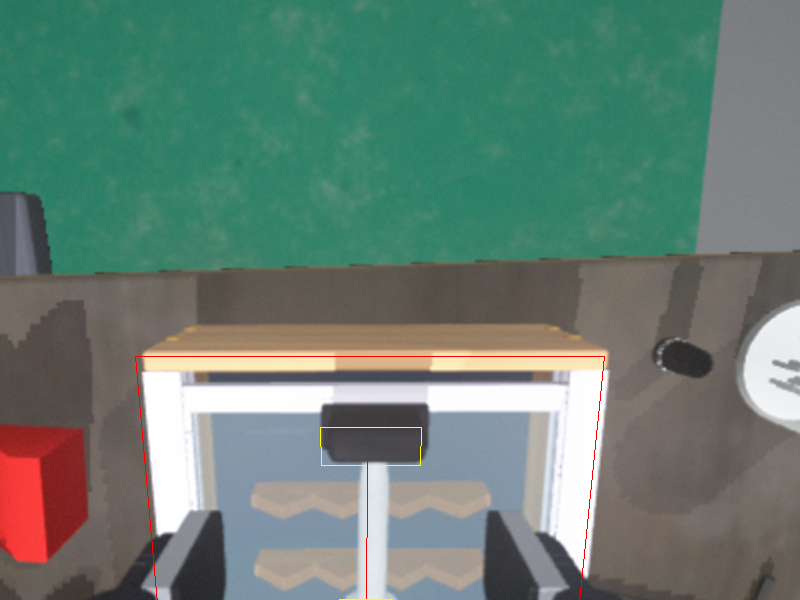

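The overlay matches: pull at crop (322–428, 403–461), offset about +1 mm in both x and y. I'll lower over it and grip, then slide.

>>> {"op": "send_rows", "data": {
  "plan": [
    [0, 6, -10, 0, 0, 0],
    [20, 6, -10, 0, 0, 0],
    [41, 6, -10, 0, 0, 0],
    [41, 6, -10, 0, 0, 0],
    [41, 6, -10, 0, 0, 0],
    [41, 6, -10, 0, 0, 0],
    [41, 6, -10, 0, 0, 0],
    [41, 6, -10, 0, 0, 0],
    [41, 6, -10, 0, 0, 0],
    [41, 6, -10, 0, 0, 0]
  ]
}}

```text
clock: 4.2
tcp_pos: [0.6156, 0.0421, 0.0736]
orientation: [-0.492, -0.508, -0.492, 0.508]
wrist_force: [-0.2, -0.3, -0.3]
finger_gap: 0.0598
```

>>> {"op": "send_rows", "data": {
  "plan": [
    [0, 0, 0, 0, 0, 0],
    [0, 0, 0, 0, 0, 0],
    [0, 0, 0, 0, 0, 0],
    [0, 0, 0, 0, 0, 0],
    [0, 0, 0, 0, 0, 0],
    [0, 0, 0, 0, 0, 0],
    [0, 0, 0, 0, 0, 0],
    [0, 0, 0, 0, 0, 0],
    [0, 0, 0, 0, 0, 0],
    [0, 0, 0, 0, 0, 0]
  ],
  "claw": 10
}}

```text
clock: 5.45
tcp_pos: [0.6156, 0.0421, 0.0736]
orientation: [-0.492, -0.508, -0.492, 0.508]
wrist_force: [0.0, 0.4, 0.1]
finger_gap: 0.01
```

```bash
python3 - <<'E'
from h import *
from workcell import get_state,viewer
s=get_state();print(s["clock"],s["tcp_pos"],s["finger_gap"],s["wrist_force"],delta(s,pose2(CASE,[(0.0012,.018,.073)])[0],down(CASE[2])))
E
```

```text
5.45 [0.61560372 0.04213361 0.07358297] 0.009976541089897126 [0.02932513 0.41064231 0.0580151 ] (array([ 6.000e-01, -1.000e-01,  1.472e+02]), array([ 0.  ,  0.01, -0.  ]))
```

The gap closed to 10 mm, so the pads missed the post. I'll look.

```bash
python3 - <<'E'
from h import *
from workcell import get_state,viewer
d=viewer.read_camera("wrist");cv2.imwrite("pics/w3.png",d["frame"])
d=viewer.read_camera("scene");cv2.imwrite("pics/s3.png",cv2.resize(d["frame"][100:260,180:380],None,fx=4,fy=3.75,interpolation=cv2.INTER_CUBIC))
E
```

```text
(no output)
```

View pics/w3.png

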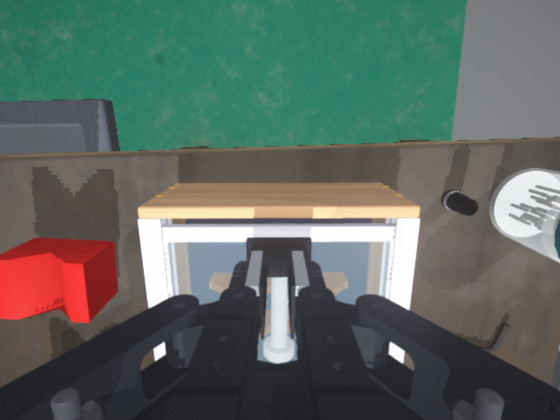

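View pics/s3.png

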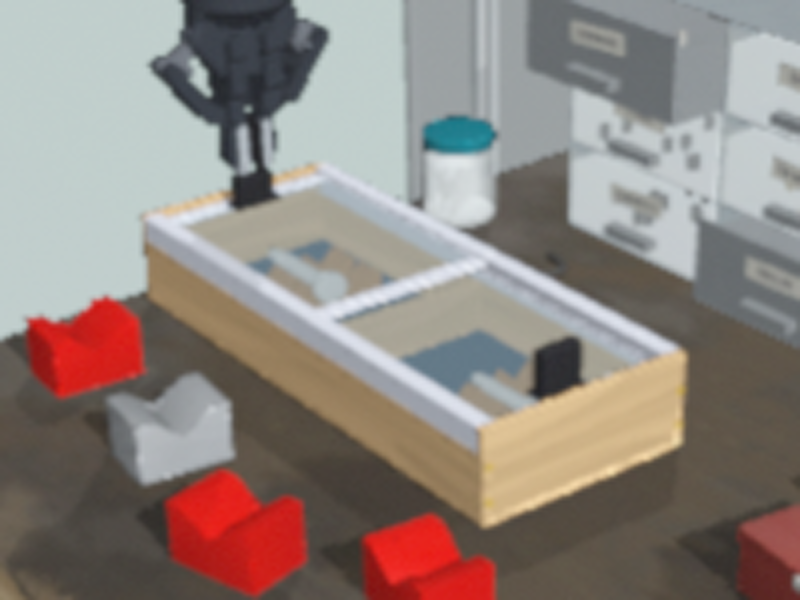

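```bash
python3 - <<'E'
from h import *
from workcell import get_state,viewer
s=get_state();t=s["tcp_pos"];print(t, Rq(s["orientation"]).as_matrix().round(3))
c2=[CASE[0]+.0012]+CASE[1:]
for n in("wrist","scene"):
    d=viewer.read_camera(n)
    print(n,"tcp",proj(d,[t]),"gp",proj(d,[t+[0,0,.0187]]),"\npost top corners",proj(d,pose2(c2,rect(-15,15,159,171,92))).round(0).tolist(),"base",proj(d,pose2(c2,rect(-15,15,159,171,69))).round(0).tolist())
    f=d["frame"]
    if n=="wrist": cv2.imwrite("pics/w4.png",cv2.resize(f[200:340,190:370],None,fx=4,fy=4,interpolation=cv2.INTER_CUBIC))
    else: cv2.imwrite("pics/s4.png",cv2.resize(f[110:190,200:300],None,fx=7,fy=7,interpolation=cv2.INTER_CUBIC))
E
```

```text
[0.61559962 0.04213004 0.07357769] [[-0.     1.    -0.031]
 [-0.    -0.031 -1.   ]
 [-1.     0.     0.   ]]
wrist tcp [[277.28938527 251.10273241]] gp [[277.31722625 265.88233176]] 
post top corners [[247.0, 277.0], [308.0, 277.0], [308.0, 254.0], [246.0, 254.0]] base [[250.0, 258.0], [304.0, 258.0], [304.0, 238.0], [250.0, 238.0]]
scene tcp [[242.83986214 152.23967448]] gp [[242.4289095  145.97467744]] 
post top corners [[239.0, 148.0], [248.0, 145.0], [246.0, 144.0], [237.0, 147.0]] base [[239.0, 156.0], [249.0, 153.0], [246.0, 152.0], [237.0, 155.0]]
```

View pics/w4.png

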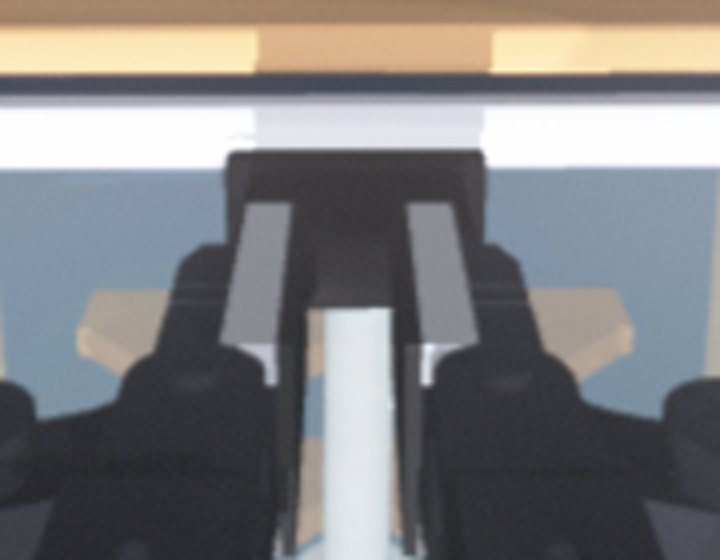

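View pics/s4.png

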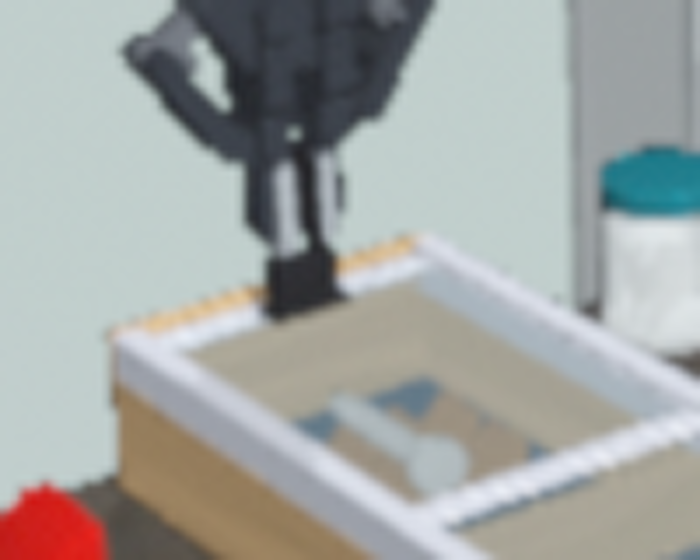

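```bash
python3 - <<'E'
from h import *
from workcell import get_state,viewer
d=viewer.read_camera("scene")
t=np.array([.22208,-.52979,.20872])
a=np.array([0,.386,-.0])
y=np.array([.386,-.922,0])
for dz in(0,.013,.0187):print(dz,proj(d,[t+[0,0,dz]+.0427*y,t+[0,0,dz]-.0427*y]).round(0).tolist())
Rm=cv2.Rodrigues(d["rvec"])[0];print("cam",-Rm.T@np.ravel(d["tvec"]))
w=viewer.read_camera("wrist");s=get_state();t=s["tcp_pos"]
for dz in (0,.01,.0187,.03):
  for dy in(-.011,0,.011): print(dz,dy,proj(w,[t+[.005,dy,dz]]).round(0))
f=cv2.imread("pics/scene0.png");cv2.imwrite("pics/s0c.png",cv2.resize(f[150:280,170:320],None,fx=4.5,fy=4.5))
E
```

```text
0 [[259.0, 279.0], [210.0, 262.0]]
0.013 [[259.0, 272.0], [210.0, 255.0]]
0.0187 [[259.0, 268.0], [209.0, 252.0]]
cam [-0.08077993 -1.04757975  0.67146877]
0 -0.011 [[287. 269.]]
0 0 [[286. 251.]]
0 0.011 [[286. 232.]]
0.01 -0.011 [[288. 278.]]
0.01 0 [[287. 258.]]
0.01 0.011 [[287. 238.]]
0.0187 -0.011 [[288. 286.]]
0.0187 0 [[288. 266.]]
0.0187 0.011 [[287. 244.]]
0.03 -0.011 [[289. 298.]]
0.03 0 [[288. 276.]]
0.03 0.011 [[288. 254.]]
```

View pics/s0c.png

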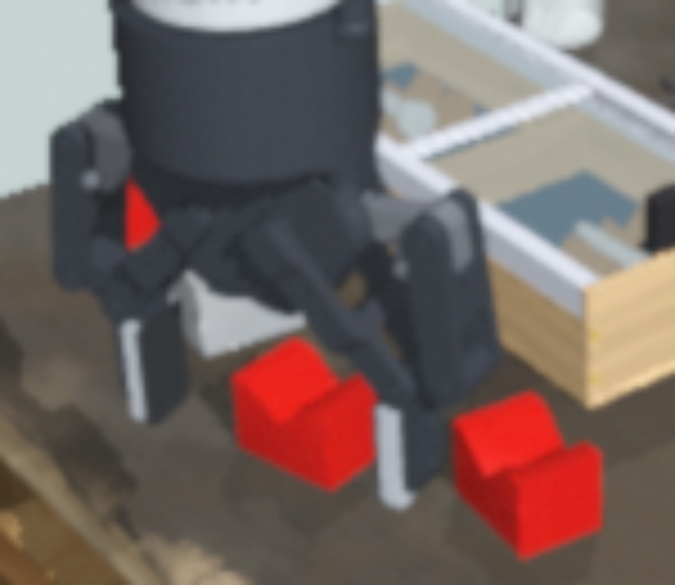

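Both the scene and wrist views show the finger ends about 18 mm above the reported TCP. At the start, the open tips were also about 30 mm behind it instead of 13 mm. The fingers therefore closed above the post. I'll raise by 25 mm with a 30 mm gap and calibrate the tip offset visually against a clear background.

>>> {"op": "send_rows", "data": {
  "plan": [
    [-25, 0, 0, 0, 0, 0],
    [-25, 0, 0, 0, 0, 0],
    [-25, 0, 0, 0, 0, 0],
    [-25, 0, 0, 0, 0, 0],
    [-25, 0, 0, 0, 0, 0],
    [-25, 0, 0, 0, 0, 0],
    [-25, 0, 0, 0, 0, 0],
    [-25, 0, 0, 0, 0, 0],
    [-25, 0, 0, 0, 0, 0],
    [-25, 0, 0, 0, 0, 0]
  ],
  "claw": 45
}}

```text
clock: 7.0
tcp_pos: [0.6156, 0.0421, 0.0986]
orientation: [0.492, 0.508, 0.492, -0.508]
wrist_force: [0.6, -0.9, -0.3]
finger_gap: 0.045
```

```bash
python3 - <<'E'
from h import *
from workcell import get_state,viewer
s=get_state();t=s["tcp_pos"];g=s["finger_gap"];print(t,g)
d=viewer.read_camera("scene");f=cv2.resize(d["frame"],None,fx=8,fy=8,interpolation=cv2.INTER_CUBIC)
for dz in(0,.01,.02,.03):
  for sx in(-1,1):
    u=proj(d,[t+[sx*(g/2+.002),-.011,dz]])[0];u=((u+.5)*8).astype(int);cv2.circle(f,tuple(u.tolist()),3,(0,0,255),-1)
cv2.imwrite("pics/s5.png",f[110*8:170*8,200*8:290*8])
w=viewer.read_camera("wrist");f=cv2.resize(w["frame"],None,fx=4,fy=4,interpolation=cv2.INTER_CUBIC)
for dz in(0,.01,.02,.03):
  for sx in(-1,1):
    u=proj(w,[t+[sx*(g/2),.011,dz]])[0];u=((u+.5)*4).astype(int);cv2.circle(f,tuple(u.tolist()),3,(0,0,255),-1)
cv2.imwrite("pics/w5.png",f[200*4:340*4,190*4:370*4])
E
```

```text
[0.61563615 0.04212884 0.09861531] 0.04498135872094366
```

View pics/s5.png

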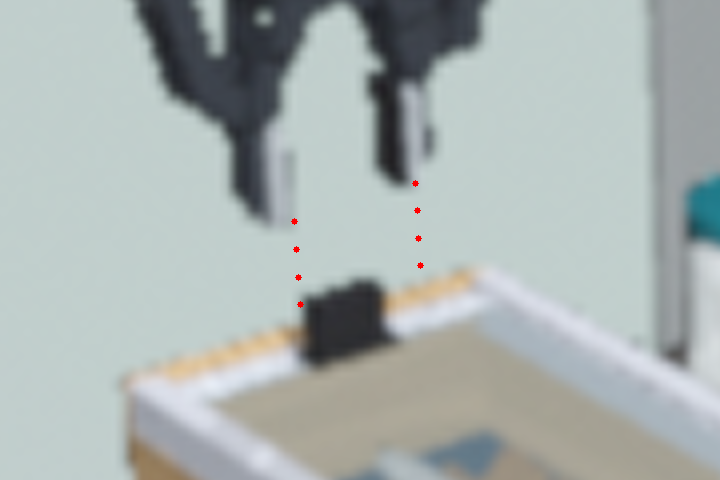

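View pics/w5.png

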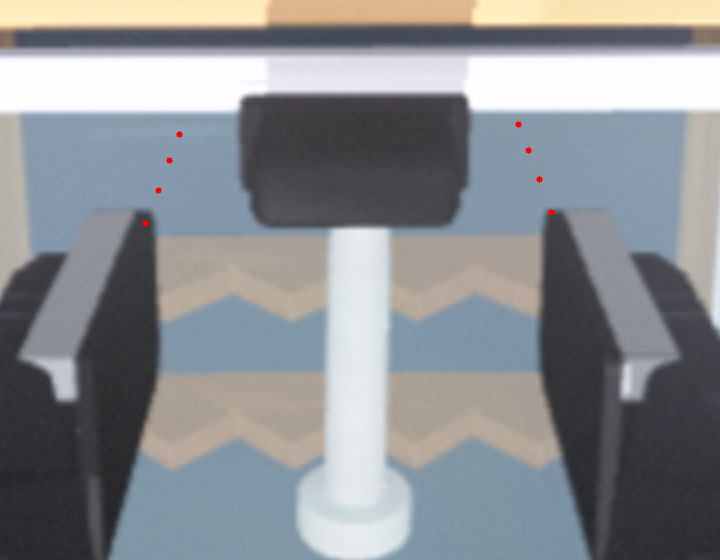

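Both views put the finger ends about 29 mm behind the reported TCP at a 45 mm gap: scene dots at +30 mm, wrist dots at about +29 mm. I'll use that measured tip offset instead of the stated one. I'll lower 46 mm so the tips reach about z 0.081, then close.

>>> {"op": "send_rows", "data": {
  "plan": [
    [15, 1, 0, 0, 0, 0],
    [30, 1, 0, 0, 0, 0],
    [46, 1, 0, 0, 0, 0],
    [46, 1, 0, 0, 0, 0],
    [46, 1, 0, 0, 0, 0],
    [46, 1, 0, 0, 0, 0],
    [46, 1, 0, 0, 0, 0],
    [46, 1, 0, 0, 0, 0],
    [46, 1, 0, 0, 0, 0],
    [46, 1, 0, 0, 0, 0]
  ]
}}

```text
clock: 8.35
tcp_pos: [0.6166, 0.0421, 0.0527]
orientation: [0.492, 0.508, 0.492, -0.508]
wrist_force: [1.1, -1.0, 0.0]
finger_gap: 0.0446
```

>>> {"op": "send_rows", "data": {
  "plan": [
    [0, 0, 0, 0, 0, 0],
    [0, 0, 0, 0, 0, 0],
    [0, 0, 0, 0, 0, 0],
    [0, 0, 0, 0, 0, 0],
    [0, 0, 0, 0, 0, 0],
    [0, 0, 20, 0, 0, 0],
    [0, 0, 40, 0, 0, 0],
    [0, 0, 60, 0, 0, 0],
    [0, 0, 60, 0, 0, 0],
    [0, 0, 60, 0, 0, 0]
  ],
  "claw": 10
}}

```text
clock: 9.6
tcp_pos: [0.6149, -0.0189, 0.0527]
orientation: [-0.492, -0.508, -0.492, 0.508]
wrist_force: [-1.2, -0.9, 5.1]
finger_gap: 0.029
```

```bash
python3 - <<'E'
from h import *
from workcell import get_state,viewer
s=get_state();print(s["clock"],s["tcp_pos"],s["finger_gap"],s["wrist_force"],delta(s,pose2(CASE,[(0.0022,.018,.052)])[0],down(CASE[2])))
d=viewer.read_camera("scene");cv2.imwrite("pics/s6.png",cv2.resize(d["frame"][100:260,180:380],None,fx=4,fy=3.75,interpolation=cv2.INTER_CUBIC))
E
```

```text
9.6 [ 0.6148729  -0.0188827   0.05274695] 0.029019561397326532 [-1.18914505 -0.88793601  5.10205854] (array([ 0.8, -0.1, 86.2]), array([-0.07,  0.06, -0.02]))
```

View pics/s6.png

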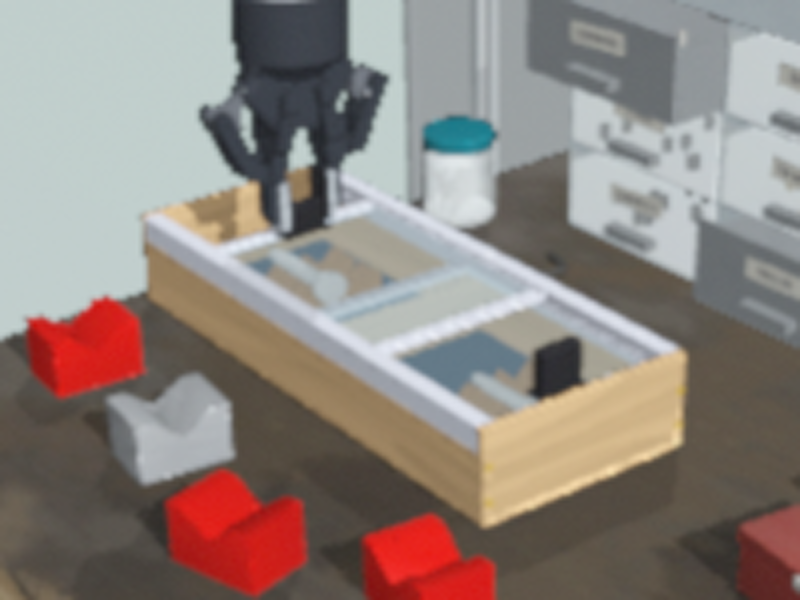

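The post is gripped (gap 29 mm) and the door moved 60 mm with the hand. I'll slide on.

>>> {"op": "send_rows", "data": {
  "plan": [
    [0, 0, 20, 0, 0, 0],
    [0, 0, 40, 0, 0, 0],
    [0, 0, 60, 0, 0, 0],
    [0, 0, 78, 0, 0, 0],
    [0, 0, 86, 0, 0, 0],
    [0, 0, 86, 0, 0, 0],
    [0, 0, 86, 0, 0, 0],
    [0, 0, 86, 0, 0, 0],
    [0, 0, 86, 0, 0, 0],
    [0, 0, 86, 0, 0, 0]
  ]
}}

```text
clock: 10.9
tcp_pos: [0.6126, -0.1028, 0.0528]
orientation: [0.492, 0.508, 0.493, -0.507]
wrist_force: [-0.3, 2.4, 5.6]
finger_gap: 0.0292
```

>>> {"op": "send_rows", "data": {
  "plan": [
    [0, 0, 0, 0, 0, 0],
    [0, 0, 0, 0, 0, 0],
    [-20, 0, 0, 0, 0, 0],
    [-50, 0, 0, 0, 0, 0],
    [-50, 0, -56, 0, 0, 0],
    [-50, 0, -56, 0, 0, 0],
    [-50, 0, -56, 0, 0, 0],
    [-50, 0, -56, 0, 0, 0],
    [-50, 0, -56, 0, 0, 0],
    [-50, 0, -56, 0, 0, 0]
  ],
  "claw": 45
}}

```text
clock: 12.15
tcp_pos: [0.6138, -0.0485, 0.1024]
orientation: [-0.492, -0.508, -0.492, 0.508]
wrist_force: [-0.5, -1.0, 0.9]
finger_gap: 0.0452
```

```bash
python3 - <<'E'
from h import *
from workcell import get_state,viewer
s=get_state();t=s["tcp_pos"];g=s["finger_gap"];print(s["clock"],t,g,s["wrist_force"])
c2=[CASE[0]+.0012]+CASE[1:]
for n in("wrist","top"):
    d=viewer.read_camera(n);overlay(d,caseshapes(c2,148),"pics/%s7.png"%n,(180,100,380,250) if n=="wrist" else (145,130,330,215),4)
E
```

```text
12.15 [ 0.61376978 -0.04851442  0.10241144] 0.04519453901643536 [-0.49498488 -0.95144137  0.85359609]
```

View pics/wrist7.png

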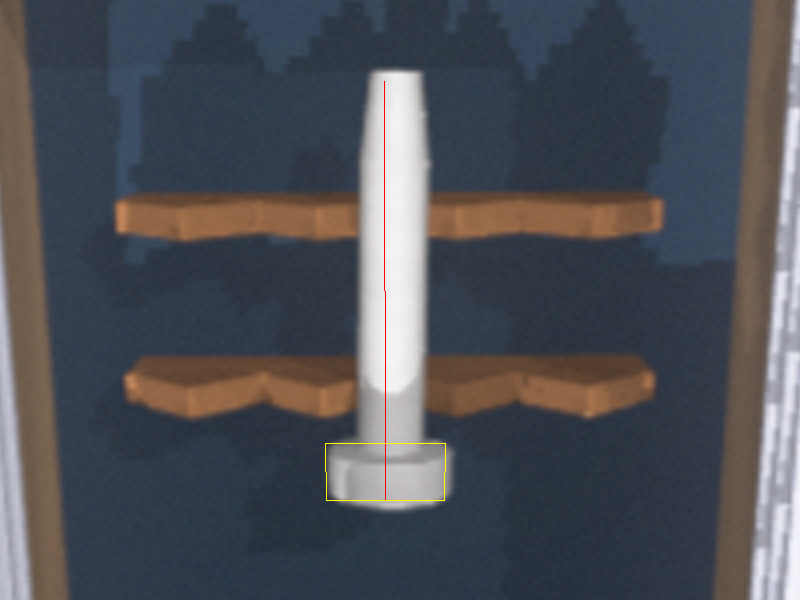

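View pics/top7.png

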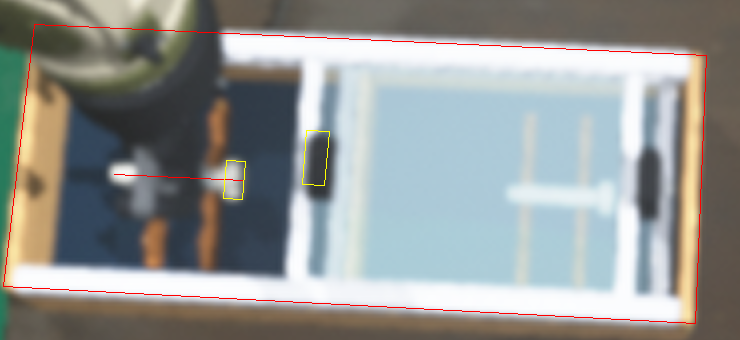

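The door is fully back: its pull is at crop (318,165), over the divider. The mandrel lies in its notches, flange at crop (327–452, 440–508), within 1 mm of prediction. Next I'll work out the pick.

```bash
python3 - <<'E'
from h import *
from workcell import get_state
s=get_state()
print(delta(s,pose2(CASE,[(0.0019,.0695,-.005)])[0],down(CASE[2])))
E
```

```text
(array([107.5,  -0.4,   5.3]), array([-0.03,  0.  ,  0.  ]))
```

>>> {"op": "send_rows", "data": {
  "plan": [
    [0, 0, 5, 0, 0, 0],
    [30, 0, 5, 0, 0, 0],
    [60, 0, 5, 0, 0, 0],
    [80, 0, 5, 0, 0, 0],
    [80, 0, 5, 0, 0, 0],
    [80, 0, 5, 0, 0, 0],
    [80, 0, 5, 0, 0, 0],
    [80, 0, 5, 0, 0, 0],
    [80, 0, 5, 0, 0, 0],
    [80, 0, 5, 0, 0, 0]
  ]
}}

```text
clock: 13.5
tcp_pos: [0.6138, -0.0529, 0.0228]
orientation: [0.492, 0.508, 0.492, -0.508]
wrist_force: [0.7, 0.0, -0.4]
finger_gap: 0.045
```

```bash
python3 - <<'E'
from h import *
from workcell import get_state,viewer
s=get_state();t=s["tcp_pos"];g=s["finger_gap"];print(s["clock"],t,g,s["wrist_force"])
d=viewer.read_camera("wrist");overlay(d,[],"pics/w8.png",(180,150,380,300),4)
d=viewer.read_camera("scene");overlay(d,[],"pics/s8.png",(200,110,330,200),6)
E
```

```text
13.5 [ 0.61376121 -0.0528616   0.02275917] 0.04498447228440359 [ 0.69230886  0.03278288 -0.44077749]
```

View pics/w8.png

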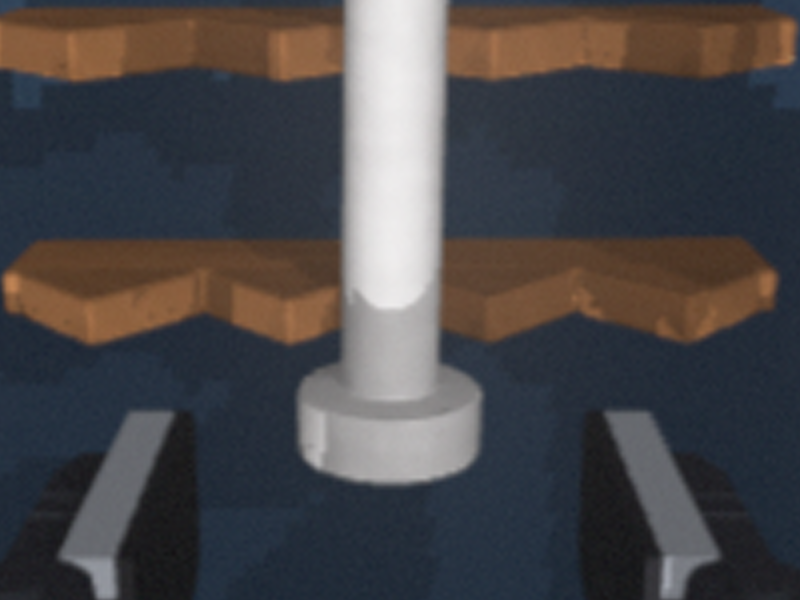

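View pics/s8.png

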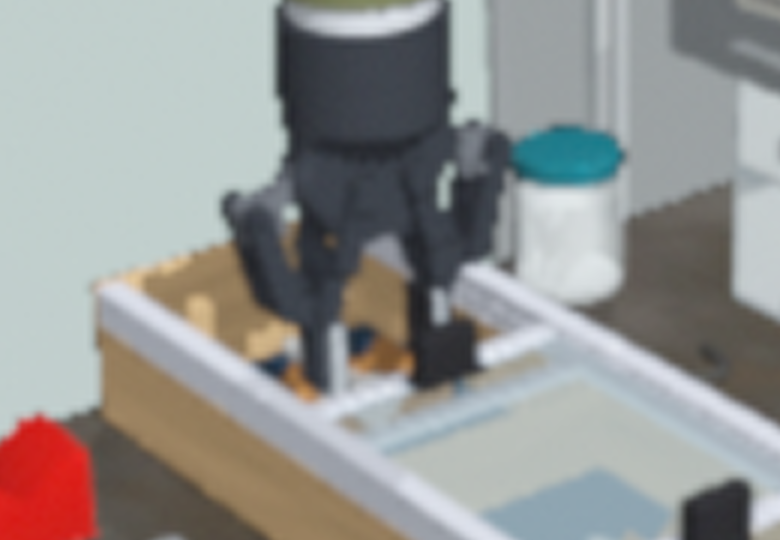

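The flange (mid 390 px) is centred between the fingers (mid 389 px), and the tips are at z of about 0.052. I'll go down 29 mm and grip.

>>> {"op": "send_rows", "data": {
  "plan": [
    [15, 0, 0, 0, 0, 0],
    [29, 0, 0, 0, 0, 0],
    [29, 0, 0, 0, 0, 0],
    [29, 0, 0, 0, 0, 0],
    [29, 0, 0, 0, 0, 0],
    [29, 0, 0, 0, 0, 0],
    [29, 0, 0, 0, 0, 0],
    [29, 0, 0, 0, 0, 0],
    [29, 0, 0, 0, 0, 0],
    [29, 0, 0, 0, 0, 0]
  ]
}}

```text
clock: 14.85
tcp_pos: [0.6137, -0.0529, -0.0064]
orientation: [-0.492, -0.508, -0.492, 0.508]
wrist_force: [-0.6, -0.3, 0.2]
finger_gap: 0.0451
```

>>> {"op": "send_rows", "data": {
  "plan": [
    [0, 0, 0, 0, 0, 0],
    [0, 0, 0, 0, 0, 0],
    [0, 0, 0, 0, 0, 0],
    [0, 0, 0, 0, 0, 0],
    [0, 0, 0, 0, 0, 0],
    [0, 0, 0, 0, 0, 0],
    [0, 0, 0, 0, 0, 0],
    [-5, 0, 0, 0, 0, 0],
    [-5, 0, 0, 0, 0, 0],
    [-5, 0, 0, 0, 0, 0]
  ],
  "claw": 5,
  "newtons": 60
}}

```text
clock: 16.1
tcp_pos: [0.6136, -0.0529, -0.0015]
orientation: [-0.492, -0.508, -0.492, 0.508]
wrist_force: [-0.5, 0.4, -0.5]
finger_gap: 0.0193
```

```bash
python3 - <<'E'
from h import *
from workcell import get_state,viewer
s=get_state();t=s["tcp_pos"];g=s["finger_gap"];print(s["clock"],t,g,s["wrist_force"])
d=viewer.read_camera("wrist");overlay(d,[],"pics/w9.png",(180,150,380,300),4)
E
```

```text
16.1 [ 0.61356317 -0.05286667 -0.00147337] 0.01930405520600622 [-0.47543357  0.40553932 -0.5082278 ]
```

View pics/w9.png

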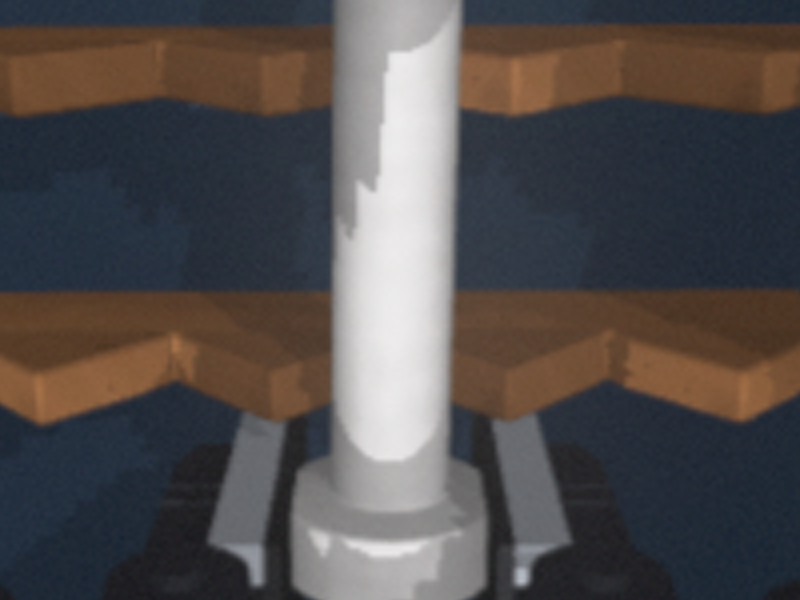

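The gap of 19.3 mm is a bit under 22 mm, so the grip may be off the flange's centre height. I'll compare the picture with predictions for lifted and not lifted.

```bash
python3 - <<'E'
from h import *
from workcell import get_state,viewer
d=viewer.read_camera("wrist");s=get_state();t=s["tcp_pos"]
for z in(.035,.040):
    M=lambda y,r:np.array([(.0019-r,y,z),(.0019+r,y,z)])
    for y,r in((.068,.011),(.079,.011),(.100,.006)):
        u=(proj(d,pose2(CASE,np.array([(.0019-r,y/1,z),(.0019+r,y,z)])))-[180,150])*4;print(z,y,u.round(0).tolist())
for dz in(.015,.02,.025,.03,.035):
    print(dz,((proj(d,[t+[s["finger_gap"]/2,.011,dz]])-[180,150])*4).round(0))
d2=viewer.read_camera("scene");overlay(d2,[],"pics/s9.png",(210,110,310,185),7)
d2=viewer.read_camera("top");overlay(d2,[],"pics/t9.png",(145,130,245,205),7)
E
```

```text
0.035 0.068 [[286.0, 552.0], [489.0, 552.0]]
0.035 0.079 [[284.0, 459.0], [491.0, 459.0]]
0.035 0.1 [[329.0, 270.0], [446.0, 270.0]]
0.04 0.068 [[282.0, 576.0], [492.0, 576.0]]
0.04 0.079 [[280.0, 480.0], [494.0, 480.0]]
0.04 0.1 [[326.0, 284.0], [448.0, 284.0]]
0.015 [[465. 365.]]
0.02 [[467. 380.]]
0.025 [[470. 396.]]
0.03 [[473. 413.]]
0.035 [[476. 431.]]
```

View pics/s9.png

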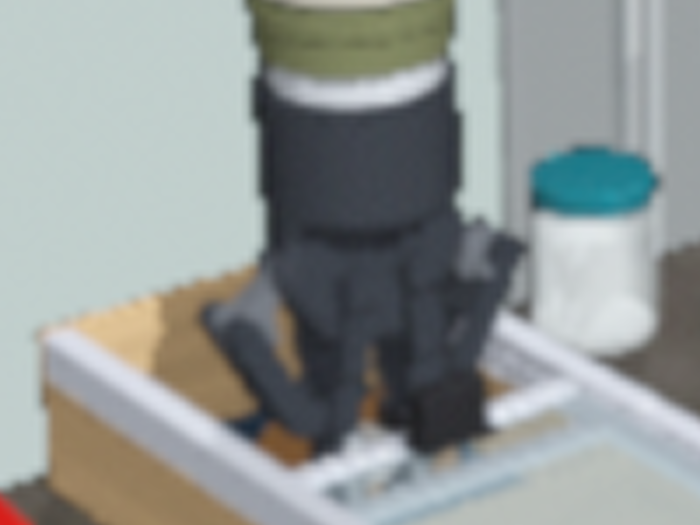

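```bash
python3 - <<'E'
from h import *
from workcell import get_state,viewer
d=viewer.read_camera("scene");s=get_state();t=s["tcp_pos"];print(s["clock"],s["finger_gap"])
f=cv2.resize(d["frame"],None,fx=10,fy=10,interpolation=cv2.INTER_CUBIC)
for dz in(.02,.025,.03,.035,.04):
  for sx in(-1,1):
    u=((proj(d,[t+[sx*(s["finger_gap"]/2+.003),-.011,dz]])[0]+.5)*10).astype(int);cv2.circle(f,tuple(u.tolist()),2,(0,0,255),-1)
M=pose2(CASE,np.array([(.0019+.011*np.cos(a),.068,.035+.011*np.sin(a)) for a in np.linspace(0,6.28,30)]))
u=((proj(d,M)+.5)*10).astype(int);cv2.polylines(f,[u],True,(0,255,0),1)
cv2.imwrite("pics/s10.png",f[1450:1850,2350:2950])
E
```

```text
16.35 0.01946715339064082
```

View pics/s10.png

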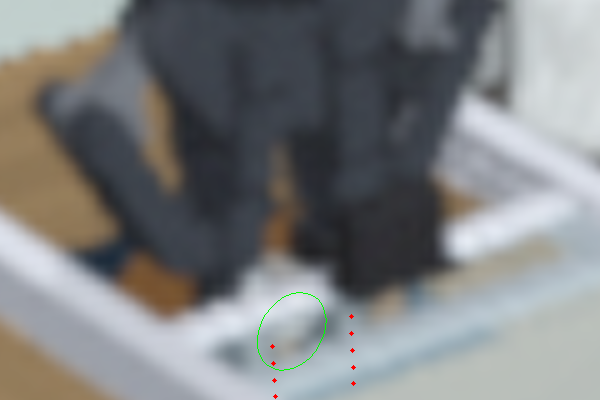

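The pictures don't settle it, but a gap below the flange diameter means the pads hold it off-centre. I'll reopen, go 12 mm lower (staying above the felt) and regrip.

>>> {"op": "send_rows", "data": {
  "plan": [
    [0, 0, 0, 0, 0, 0],
    [0, 0, 0, 0, 0, 0],
    [0, 0, 0, 0, 0, 0],
    [4, 0, 0, 0, 0, 0],
    [8, 0, 0, 0, 0, 0],
    [13, 0, 0, 0, 0, 0],
    [13, 0, 0, 0, 0, 0],
    [13, 0, 0, 0, 0, 0],
    [13, 0, 0, 0, 0, 0],
    [13, 0, 0, 0, 0, 0]
  ],
  "claw": 40
}}

```text
clock: 17.6
tcp_pos: [0.6137, -0.0529, -0.0132]
orientation: [0.492, 0.508, 0.492, -0.508]
wrist_force: [-3.2, 0.6, 10.0]
finger_gap: 0.0399
```

>>> {"op": "send_rows", "data": {
  "plan": [
    [0, 0, 0, 0, 0, 0],
    [0, 0, 0, 0, 0, 0],
    [0, 0, 0, 0, 0, 0],
    [0, 0, 0, 0, 0, 0],
    [0, 0, 0, 0, 0, 0],
    [0, 0, 0, 0, 0, 0],
    [0, 0, 0, 0, 0, 0],
    [0, 0, 0, 0, 0, 0],
    [0, 0, 0, 0, 0, 0],
    [0, 0, 0, 0, 0, 0]
  ],
  "claw": 5
}}

```text
clock: 18.85
tcp_pos: [0.615, -0.0534, -0.0114]
orientation: [0.493, 0.508, 0.491, -0.507]
wrist_force: [-5.2, 0.5, 19.1]
finger_gap: 0.0195
```

```bash
python3 - <<'E'
from h import *
from workcell import get_state,viewer
s=get_state();t=s["tcp_pos"];g=s["finger_gap"];print(s["clock"],t,g,s["wrist_force"])
d=viewer.read_camera("wrist");overlay(d,[],"pics/w11.png",(180,170,380,320),4)
E
```

```text
18.85 [ 0.61499496 -0.05339111 -0.01144517] 0.019467257276814844 [-5.17251563  0.47774629 19.07809117]
```

View pics/w11.png

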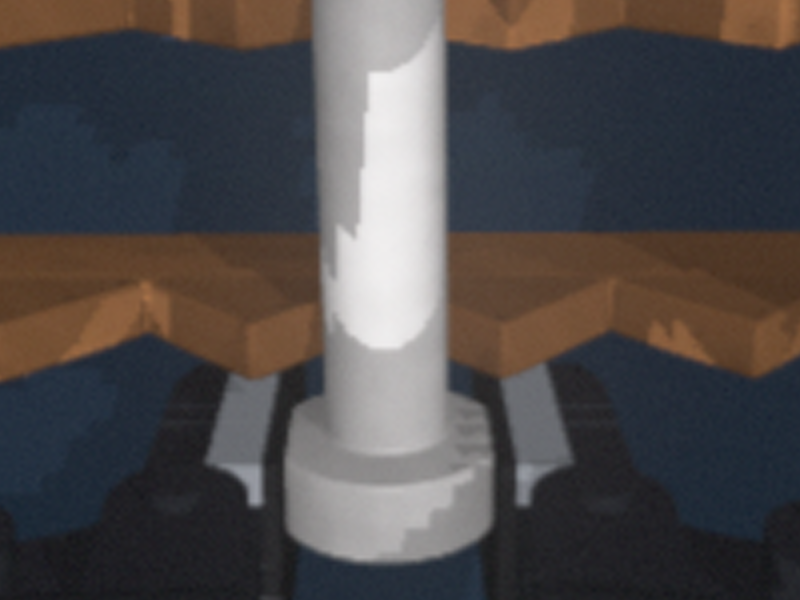

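The force shows the tips just resting on the felt (z 0.010), so the tip offset at this gap is about 21 mm. The gap is the same (19.5 mm) at two heights, so this is a true diametral grip. I'll lift.

>>> {"op": "send_rows", "data": {
  "plan": [
    [-4, 0, 0, 0, 0, 0],
    [-12, 0, 0, 0, 0, 0],
    [-25, 0, 0, 0, 0, 0],
    [-50, 0, 0, 0, 0, 0],
    [-75, 0, 0, 0, 0, 0],
    [-95, 0, 0, 0, 0, 0],
    [-95, 0, 0, 0, 0, 0],
    [-95, 0, 0, 0, 0, 0],
    [-95, 0, 0, 0, 0, 0],
    [-95, 0, 0, 0, 0, 0]
  ]
}}

```text
clock: 20.15
tcp_pos: [0.6131, -0.0527, 0.0796]
orientation: [-0.492, -0.507, -0.493, 0.508]
wrist_force: [0.2, 0.1, -0.4]
finger_gap: 0.0199
```

```bash
python3 - <<'E'
from h import *
from workcell import get_state,viewer
s=get_state();t=s["tcp_pos"];g=s["finger_gap"];print(s["clock"],t,g,s["wrist_force"])
d=viewer.read_camera("wrist");cv2.imwrite("pics/w12.png",d["frame"])
d=viewer.read_camera("scene");overlay(d,[],"pics/s12.png",(190,70,320,200),4)
E
```

```text
20.15 [ 0.61305588 -0.05274628  0.07960064] 0.019897766077464723 [ 0.17973448  0.06784151 -0.44774252]
```

View pics/w12.png

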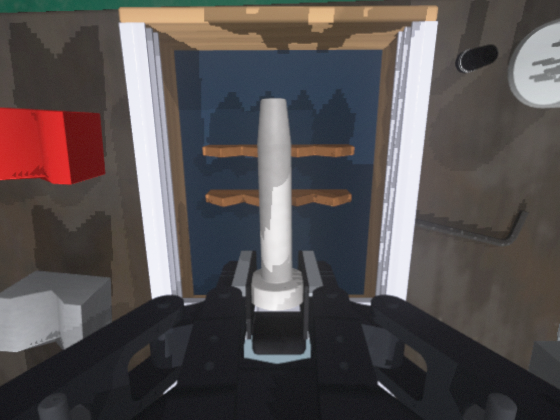

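View pics/s12.png

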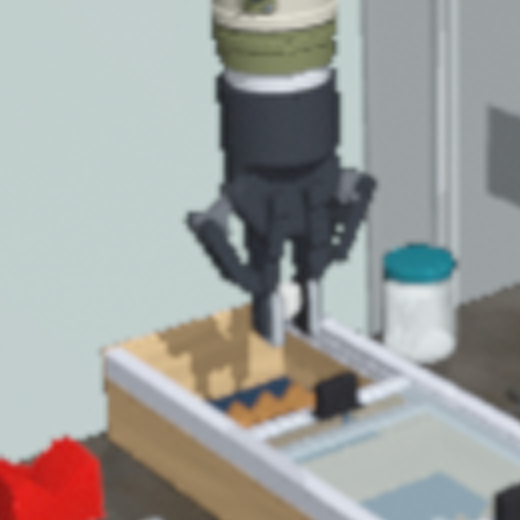

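Mandrel held. I'll check its pose in the hand by overlay and compute the move over the V-block.

```bash
cat >> h.py <<'E'
def inv2(p,P):
    P=np.atleast_2d(P)-[p[0],p[1],0];c,s=np.cos(p[2]),np.sin(p[2]);return np.c_[c*P[:,0]+s*P[:,1],-s*P[:,0]+c*P[:,1],P[:,2]]
E
python3 - <<'E'
from h import *
from workcell import get_state,viewer
s=get_state();t=s["tcp_pos"];print("tcp in case",inv2(CASE,t))
r=Rq(s["orientation"]);d=viewer.read_camera("wrist")
f=cv2.resize(d["frame"],None,fx=3,fy=3,interpolation=cv2.INTER_CUBIC)
# mandrel in tool: end face at tool (-.0464,0,zt), axis = -z tool
zt=(.0695-.068)
def mp(l,off=(0,0)):return r.apply([-.0464+off[0],off[1],zt-l])+t
for l,rad in((0,.011),(.008,.011),(.011,.006),(.06,.006),(.075,.0045)):
    u=[((proj(d,[mp(l,(0,k))])[0]+.5)*3).astype(int) for k in(-rad,rad)]
    cv2.line(f,u[0].tolist(),u[1].tolist(),(0,0,255),1)
cv2.imwrite("pics/w12o.png",f[80*3:330*3,180*3:380*3])
# V-block refit using wrist? print targets
ax=np.array([np.cos(VB[2]),np.sin(VB[2]),0])
# end face at seat - 0.040*ax ; tool: TCP = endface + zt... tool -z = ax
Rt=down(VB[2]-np.pi/2)
print(Rt.round(3))
for h in(.08,.0):
    tgt=np.r_[VB[:2],.033+h]-ax*.040 - Rt@np.array([-.0464,0,zt])
    print(h,tgt,delta(s,tgt,Rt))
E
```

```text
tcp in case [[0.00193397 0.07021693 0.07996764]]
[[ 0.     0.992 -0.123]
 [ 0.    -0.123 -0.992]
 [-1.     0.    -0.   ]]
0.08 [ 0.43461462 -0.16282716  0.0666    ] (array([  13.5, -175.2,  115.5]), array([ 5.29, -0.  ,  0.06]))
0.0 [ 0.43461462 -0.16282716 -0.0134    ] (array([  93.5, -175.1,  115.5]), array([ 5.29, -0.  ,  0.06]))
```

View pics/w12o.png

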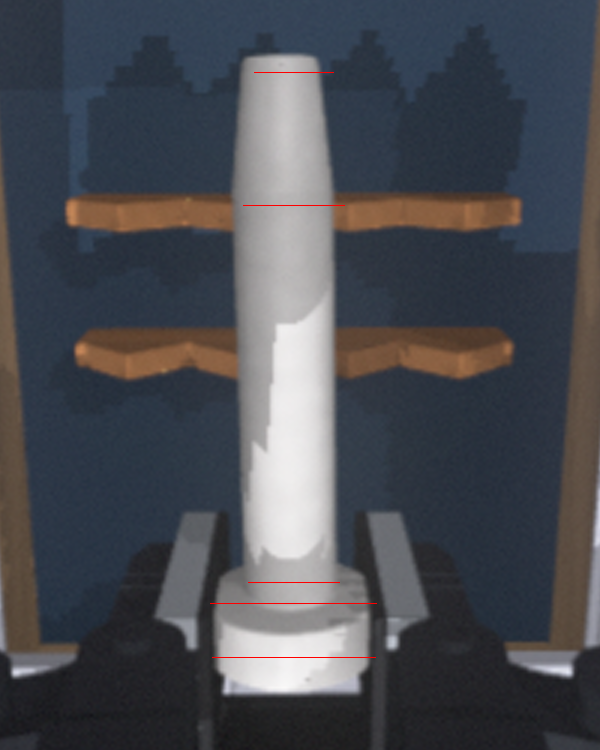

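Widths match. The mandrel sits about 1.3 mm further along +y than assumed and is yawed about 0.9°, and I'll compensate for both. Moving above the V-block.

>>> {"op": "send_rows", "data": {
  "plan": [
    [0, -40, 10, 1, 0, 0],
    [0, -90, 50, 3, 0, 0],
    [0, -140, 90, 5, 0, 0],
    [0, -175, 115, 6.2, 0, 0],
    [0, -175, 115, 6.2, 0, 0],
    [0, -175, 115, 6.2, 0, 0],
    [20, -175, 115, 6.2, 0, 0],
    [30, -175, 115, 6.2, 0, 0],
    [30, -175, 115, 6.2, 0, 0],
    [30, -175, 115, 6.2, 0, 0]
  ]
}}

```text
clock: 21.55
tcp_pos: [0.4358, -0.1623, 0.0509]
orientation: [0.464, 0.533, 0.464, -0.533]
wrist_force: [0.1, -0.1, -0.3]
finger_gap: 0.0195
```

```bash
python3 - <<'E'
from h import *
from workcell import get_state,viewer
s=get_state();t=s["tcp_pos"];print(s["clock"],t,s["finger_gap"],s["wrist_force"])
sh=[(VB,rect(-22,22,-30,30,42),RED),(VB,rect(-22,22,-18,18,42),YEL),(VB,np.array([(22,0,24),(-22,0,24)])/1e3,(255,0,0))]
d=viewer.read_camera("wrist");overlay(d,sh,"pics/w13.png",(170,60,400,320),3)
d=viewer.read_camera("top");overlay(d,sh,"pics/t13.png",(190,215,290,300),6)
d=viewer.read_camera("scene");overlay(d,sh,"pics/s13.png",(170,110,300,240),4)
E
```

```text
21.55 [ 0.43575794 -0.16226615  0.05085192] 0.019536311610709296 [ 0.13260067 -0.08725006 -0.34352066]
```

View pics/w13.png

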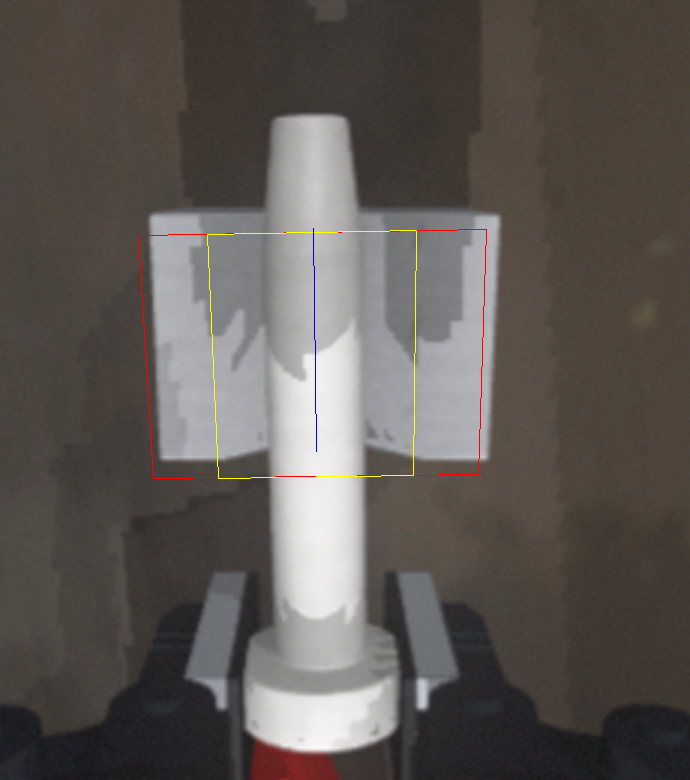

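View pics/s13.png

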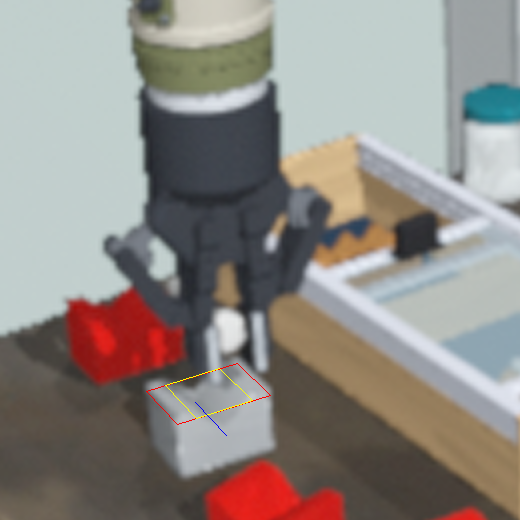

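The wrist view shows the block about 2 mm (+x) and 3 mm (+y) from the first fit. I'll refit from this close view.

```bash
python3 - <<'E'
from h import *
from workcell import get_state,viewer
s=get_state();t=s["tcp_pos"];d=viewer.read_camera("wrist");r=Rq(s["orientation"])
uv=np.array([(150,215),(500,215),(488,459),(160,460)])/3+[170,60]-1/3.
Q=np.array([(22,30,42),(22,-30,42),(-22,-30,42),(-22,30,42)])/1000.
q,e=fit([(d,uv,Q)],VB);print(q,e.round(1))
# mandrel axis: silhouettes centre at shaft: near (318,600) l~?, far (312,150)
f=cv2.resize(d["frame"],None,fx=3,fy=3,interpolation=cv2.INTER_CUBIC)
def tw(p):return r.apply(p)+t
def fitm(p):
    y0,zt,psi=p
    return lambda l,k:tw([-.0464,y0,zt]+l*np.array([0,np.sin(psi),-np.cos(psi)])+k*np.array([0,np.cos(psi),np.sin(psi)]))
obs=[(0.075,-.0045,(272,118)),(.075,.0045,(350,118)),(.06,-.006,(265,205)),(.06,.006,(358,205)),(.02,-.006,(273,580)),(.02,.006,(366,580))]
def res(p):
    m=fitm(p);o=[]
    for l,k,u in obs:
        v=(proj(d,[m(l,k)])[0]-[170,60])*3-u
        o+= [v[0]]+([v[1]] if l==.075 else [])
    return np.array(o)
sol=least_squares(res,[0,0,0]);print("mandrel y0,zt,psi",sol.x,sol.fun.round(1))
y0,zt,psi=sol.x
ax_now=r.apply([0,np.sin(psi),-np.cos(psi)]);print("axis yaw",np.arctan2(ax_now[1],ax_now[0]),"groove",q[2])
ax=np.array([np.cos(q[2]),np.sin(q[2]),0])
dyaw=q[2]-np.arctan2(ax_now[1],ax_now[0])
Rt=R.from_euler('z',dyaw).as_matrix()@r.as_matrix()
Rt=down(np.arctan2(Rt[1,1],Rt[0,1]))
tgt=np.r_[q[:2],.033]-ax*.040-Rt@np.array([-.0464,y0,zt]);print(tgt,delta(s,tgt,Rt))
E
```

```text
[ 0.44164948 -0.12225087  1.4320471 ] [ 0.1 -0.3 -0.3 -0.3 -0.2  0.5  0.5  0.1]
mandrel y0,zt,psi [-7.43098753e-05  1.14339822e-04 -1.83051416e-02] [-1.3  0.8 -0.4 -0.7 -2.9  5.5 -0.4 -0.5]
axis yaw 1.4503509552559082 groove 1.4320471045283
[ 0.43620858 -0.16176515 -0.0134    ] (array([64.5,  0.3, -0.9]), array([ 1.05,  0.03, -0.06]))
```

>>> {"op": "send_rows", "data": {
  "plan": [
    [0, 0, -1, 1, 0, 0],
    [15, 0, -1, 1, 0, 0],
    [30, 0, -1, 1, 0, 0],
    [45, 0, -1, 1, 0, 0],
    [52, 0, -1, 1, 0, 0],
    [54, 0, -1, 1, 0, 0],
    [54, 0, -1, 1, 0, 0],
    [54, 0, -1, 1, 0, 0],
    [54, 0, -1, 1, 0, 0],
    [54, 0, -1, 1, 0, 0]
  ]
}}

```text
clock: 23.0
tcp_pos: [0.4355, -0.1615, -0.0032]
orientation: [0.46, 0.538, 0.459, -0.538]
wrist_force: [0.6, -0.1, -0.2]
finger_gap: 0.0199
```

```bash
python3 - <<'E'
from h import *
from workcell import get_state,viewer
VB=[0.44164948,-0.12225087,1.4320471]
s=get_state();t=s["tcp_pos"];print(s["clock"],t,s["finger_gap"],s["wrist_force"])
sh=[(VB,rect(-22,22,-30,30,42),RED)]
d=viewer.read_camera("wrist");overlay(d,sh,"pics/w14.png",(170,60,400,320),3)
d=viewer.read_camera("scene");overlay(d,[],"pics/s14.png",(180,150,280,240),7)
E
```

```text
23.0 [ 0.43553505 -0.16152857 -0.00318867] 0.019878865926233287 [ 0.56932982 -0.05555443 -0.24397659]
```

View pics/w14.png

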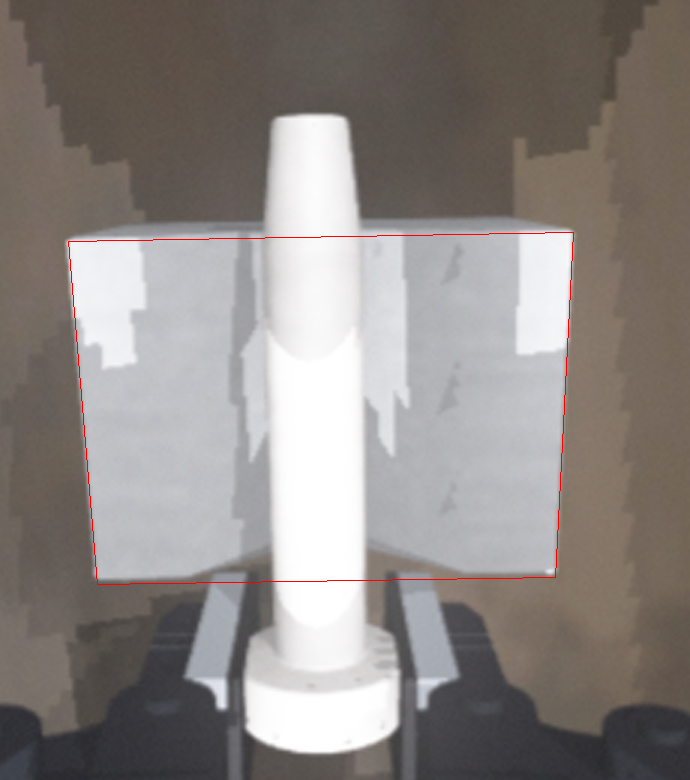

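View pics/s14.png

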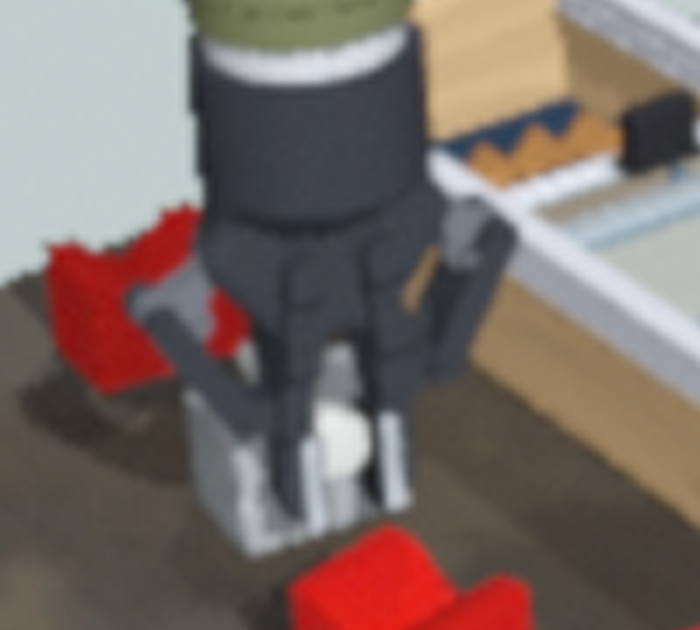

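The block outline matches the refit to about 1 px, and the shaft hangs over the groove about 0.7 mm to the left. I'll do the final lowering with that correction.

>>> {"op": "send_rows", "data": {
  "plan": [
    [0, 0.7, 0, 0, 0, 0],
    [2, 0.7, 0, 0, 0, 0],
    [4, 0.7, 0, 0, 0, 0],
    [6, 0.7, 0, 0, 0, 0],
    [7, 0.7, 0, 0, 0, 0],
    [8, 0.7, 0, 0, 0, 0],
    [9, 0.7, 0, 0, 0, 0],
    [9.5, 0.7, 0, 0, 0, 0],
    [9.5, 0.7, 0, 0, 0, 0],
    [9.5, 0.7, 0, 0, 0, 0]
  ]
}}

```text
clock: 24.35
tcp_pos: [0.4362, -0.1618, -0.0125]
orientation: [-0.46, -0.538, -0.459, 0.538]
wrist_force: [-1.4, -0.0, 5.7]
finger_gap: 0.0195
```

```bash
python3 - <<'E'
from h import *
from workcell import get_state,viewer
VB=[0.44164948,-0.12225087,1.4320471]
s=get_state();t=s["tcp_pos"];print(s["clock"],t,s["finger_gap"],s["wrist_force"],s["ft_torque"])
sh=[(VB,rect(-22,22,-30,30,42),RED)]
d=viewer.read_camera("wrist");overlay(d,sh,"pics/w15.png",(170,60,400,320),3)
E
```

```text
24.35 [ 0.43619091 -0.16176966 -0.01246234] 0.019492480958949523 [-1.41968950e+00 -9.52883762e-04  5.72847256e+00] [0.05645787 0.29996236 0.08658319]
```

View pics/w15.png

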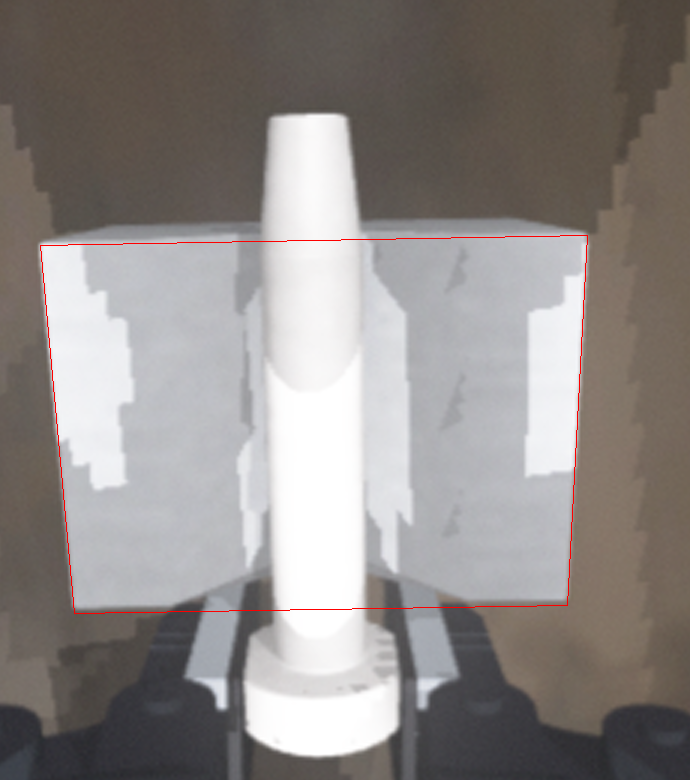

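The contact force is 5.7 N, so the shaft has touched the groove. I'll release and rise.

>>> {"op": "send_rows", "data": {
  "plan": [
    [0, 0, 0, 0, 0, 0],
    [0, 0, 0, 0, 0, 0],
    [0, 0, 0, 0, 0, 0],
    [0, 0, 0, 0, 0, 0],
    [0, 0, 0, 0, 0, 0],
    [-20, 0, 0, 0, 0, 0],
    [-50, 0, 0, 0, 0, 0],
    [-90, 0, 0, 0, 0, 0],
    [-110, 0, 0, 0, 0, 0],
    [-110, 0, 0, 0, 0, 0]
  ],
  "claw": 42,
  "newtons": 40
}}

```text
clock: 25.65
tcp_pos: [0.4373, -0.1623, 0.0986]
orientation: [0.461, 0.538, 0.458, -0.537]
wrist_force: [-0.8, -0.2, -0.5]
finger_gap: 0.0418
```

```bash
python3 - <<'E'
from h import *
from workcell import get_state,viewer
VB=[0.44164948,-0.12225087,1.4320471]
s=get_state();t=s["tcp_pos"];print(s["clock"],t,s["finger_gap"],s["wrist_force"])
sh=[(VB,rect(-22,22,-30,30,42),RED),(VB,np.array([(-40,0,33),(35,0,33)])/1e3,RED),(VB,rect(-40,-29,-11,11,33),YEL)]
d=viewer.read_camera("wrist");overlay(d,sh,"pics/w16.png",(170,90,400,290),3)
c2=[CASE[0]+.0012]+CASE[1:]
print(delta(s,pose2(CASE,[(.001,.019,.11)])[0],down(CASE[2])))
E
```

```text
25.65 [ 0.43734349 -0.16226715  0.09856942] 0.04177835386437498 [-0.76768319 -0.24616359 -0.52685274]
(array([-11. , 162.3, -84.6]), array([-7.19,  0.1 , -0.2 ]))
```

View pics/w16.png

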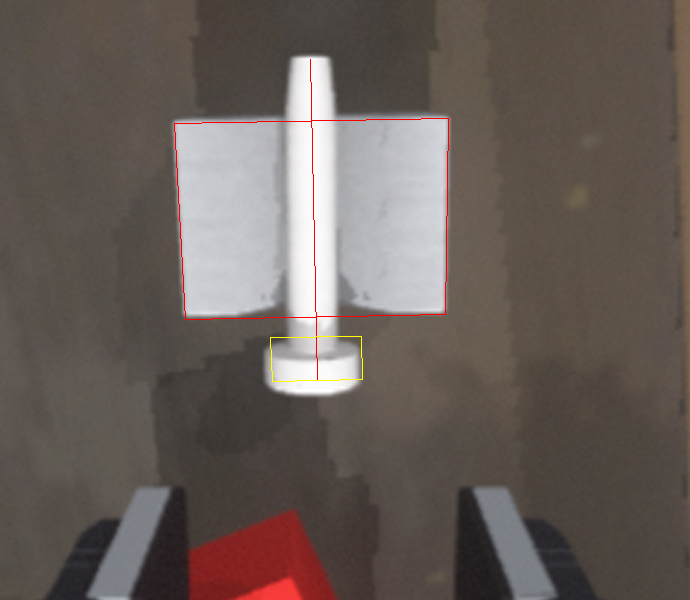

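The mandrel is seated: its axis runs along the groove, tip at (310,57), flange end at (313,390), matching the predicted seated pose within about 1 mm. Next I'll close the door.

>>> {"op": "send_rows", "data": {
  "plan": [
    [-5, 40, -20, -2, 0, 0],
    [-5, 90, -45, -4, 0, 0],
    [-5, 140, -70, -6, 0, 0],
    [-5, 164, -86, -7.2, 0, 0],
    [-5, 164, -86, -7.2, 0, 0],
    [-5, 164, -86, -7.2, 0, 0],
    [-5, 164, -86, -7.2, 0, 0],
    [-5, 164, -86, -7.2, 0, 0],
    [-5, 164, -86, -7.2, 0, 0],
    [-5, 164, -86, -7.2, 0, 0]
  ],
  "claw": 50
}}

```text
clock: 26.95
tcp_pos: [0.6114, -0.1024, 0.1024]
orientation: [0.492, 0.508, 0.492, -0.508]
wrist_force: [0.6, 0.4, 0.0]
finger_gap: 0.05
```

```bash
python3 - <<'E'
from h import *
from workcell import get_state,viewer
s=get_state();t=s["tcp_pos"];print(s["clock"],t,s["finger_gap"],s["joint_pos"],delta(s,[.6126,-.1028,.0528],down(CASE[2])))
d=viewer.read_camera("wrist");overlay(d,[],"pics/w17.png",(160,60,400,320),3)
E
```

```text
26.95 [ 0.61138325 -0.10235174  0.10238148] 0.05004685528345094 [-2.95234756e-01  4.47199179e-01 -2.29148536e-02  1.10018805e+00
 -1.01214587e-04  1.30672206e+00] (array([49.6,  1.2,  0.4]), array([-0.02,  0.01, -0.03]))
```

View pics/w17.png

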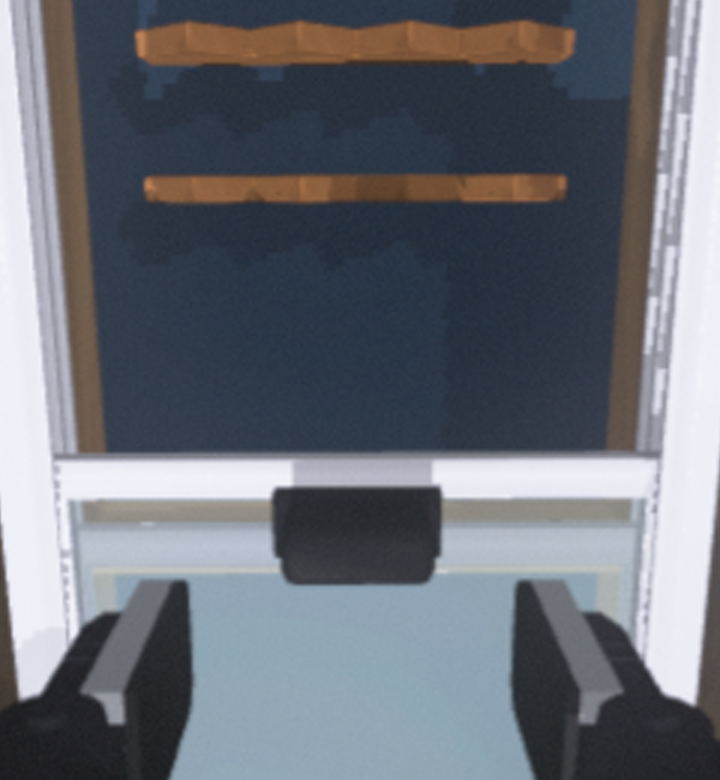

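>>> {"op": "send_rows", "data": {
  "plan": [
    [15, 1, 0, 0, 0, 0],
    [30, 1, 0, 0, 0, 0],
    [46, 1, 0, 0, 0, 0],
    [50, 1, 0, 0, 0, 0],
    [50, 1, 0, 0, 0, 0],
    [50, 1, 0, 0, 0, 0],
    [50, 1, 0, 0, 0, 0],
    [50, 1, 0, 0, 0, 0],
    [50, 1, 0, 0, 0, 0],
    [50, 1, 0, 0, 0, 0]
  ]
}}

```text
clock: 28.25
tcp_pos: [0.6125, -0.1022, 0.0522]
orientation: [-0.492, -0.508, -0.492, 0.508]
wrist_force: [0.1, -0.3, 0.5]
finger_gap: 0.0501
```

>>> {"op": "send_rows", "data": {
  "plan": [
    [0, 0, 0, 0, 0, 0],
    [0, 0, 0, 0, 0, 0],
    [0, 0, 0, 0, 0, 0],
    [0, 0, 0, 0, 0, 0],
    [0, 0, 0, 0, 0, 0],
    [0, 0, -20, 0, 0, 0],
    [0, 0, -40, 0, 0, 0],
    [0, 0, -60, 0, 0, 0],
    [0, 0, -80, 0, 0, 0],
    [0, 0, -80, 0, 0, 0]
  ],
  "claw": 10
}}

```text
clock: 29.5
tcp_pos: [0.6148, -0.0193, 0.0522]
orientation: [0.493, 0.507, 0.493, -0.506]
wrist_force: [-1.8, 1.9, 5.3]
finger_gap: 0.0291
```

>>> {"op": "send_rows", "data": {
  "plan": [
    [0, 0, -20, 0, 0, 0],
    [0, 0, -40, 0, 0, 0],
    [0, 0, -55, 0, 0, 0],
    [0, 0, -64, 0, 0, 0],
    [0, 0, -66, 0, 0, 0],
    [0, 0, -67, 0, 0, 0],
    [0, 0, -67, 0, 0, 0],
    [0, 0, -67, 0, 0, 0],
    [0, 0, -67, 0, 0, 0],
    [0, 0, -67, 0, 0, 0]
  ]
}}

```text
clock: 30.75
tcp_pos: [0.6166, 0.045, 0.0522]
orientation: [-0.492, -0.508, -0.493, 0.508]
wrist_force: [-2.5, -0.3, 6.6]
finger_gap: 0.0288
```

```bash
python3 - <<'E'
from h import *
from workcell import get_state,viewer
s=get_state();t=s["tcp_pos"];print(s["clock"],t,s["finger_gap"],s["wrist_force"],inv2(CASE,t))
d=viewer.read_camera("wrist");overlay(d,[],"pics/w18.png",(160,100,400,320),3)
E
```

```text
30.75 [0.61659287 0.04496034 0.05223929] 0.028754904633268075 [-2.51049327 -0.33062887  6.60511733] [[0.00218699 0.16804444 0.05223929]]
```

View pics/w18.png

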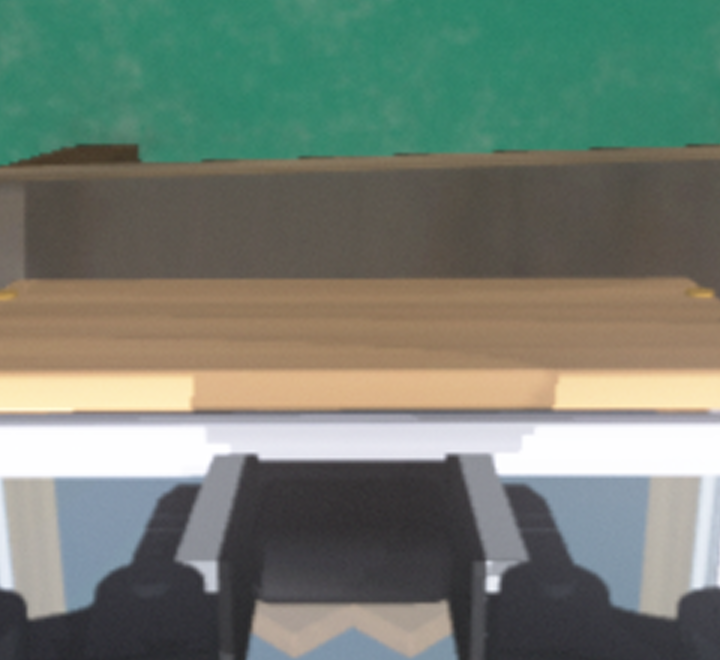

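The door's frame is right up to the end wall (row 412). I'll push a last 3 mm, release and rise.

>>> {"op": "send_rows", "data": {
  "plan": [
    [0, 0, -1, 0, 0, 0],
    [0, 0, -2, 0, 0, 0],
    [0, 0, -3, 0, 0, 0],
    [0, 0, -3, 0, 0, 0],
    [0, 0, -3, 0, 0, 0],
    [0, 0, -3, 0, 0, 0],
    [0, 0, -3, 0, 0, 0],
    [0, 0, -3, 0, 0, 0],
    [0, 0, -3, 0, 0, 0],
    [0, 0, -3, 0, 0, 0]
  ]
}}

```text
clock: 32.05
tcp_pos: [0.6167, 0.0477, 0.0522]
orientation: [-0.492, -0.507, -0.492, 0.508]
wrist_force: [-3.1, -0.8, 5.0]
finger_gap: 0.0287
```

>>> {"op": "send_rows", "data": {
  "plan": [
    [0, 0, 3, 0, 0, 0],
    [0, 0, 3, 0, 0, 0],
    [0, 0, 3, 0, 0, 0],
    [0, 0, 3, 0, 0, 0],
    [-20, 0, 3, 0, 0, 0],
    [-60, 0, 3, 0, 0, 0],
    [-100, 0, 3, 0, 0, 0],
    [-140, 0, 3, 0, 0, 0],
    [-160, 0, 3, 0, 0, 0],
    [-160, 0, 3, 0, 0, 0]
  ],
  "claw": 50
}}

```text
clock: 33.3
tcp_pos: [0.6182, 0.0448, 0.214]
orientation: [0.493, 0.509, 0.491, -0.507]
wrist_force: [0.4, -0.2, -0.4]
finger_gap: 0.05
```

>>> {"op": "send_rows", "data": {
  "plan": [
    [0, 0, 60, 0, 0, 0],
    [0, 0, 120, 0, 0, 0],
    [-20, 0, 180, 0, 0, 0],
    [-20, 0, 240, 0, 0, 0],
    [-20, 0, 300, 0, 0, 0],
    [-20, 0, 360, 0, 0, 0],
    [-20, 0, 360, 0, 0, 0],
    [-20, 0, 360, 0, 0, 0],
    [-20, 0, 360, 0, 0, 0],
    [-20, 0, 360, 0, 0, 0]
  ]
}}

```text
clock: 34.55
tcp_pos: [0.6063, -0.3135, 0.2324]
orientation: [0.493, 0.507, 0.493, -0.507]
wrist_force: [0.9, -0.4, -0.3]
finger_gap: 0.0502
```

```bash
python3 - <<'E'
from h import *
from workcell import get_state,viewer
s=get_state();print(s["clock"],s["tcp_pos"],s["wrist_force"])
VB=[0.44164948,-0.12225087,1.4320471]
c2=[CASE[0]+.0012]+CASE[1:]
d=viewer.read_camera("top");cv2.imwrite("pics/t19.png",d["frame"]);overlay(d,[],"pics/t19c.png",(140,130,330,280),4)
d=viewer.read_camera("scene");cv2.imwrite("pics/s19f.png",d["frame"]);overlay(d,[],"pics/s19.png",(170,130,370,270),4)
d=viewer.read_camera("wrist");overlay(d,[],"pics/w19.png",(0,0,560,420),1)
E
```

```text
34.55 [ 0.6062517  -0.31345503  0.23236968] [ 0.9334342  -0.39686989 -0.28071901]
```

View pics/t19c.png

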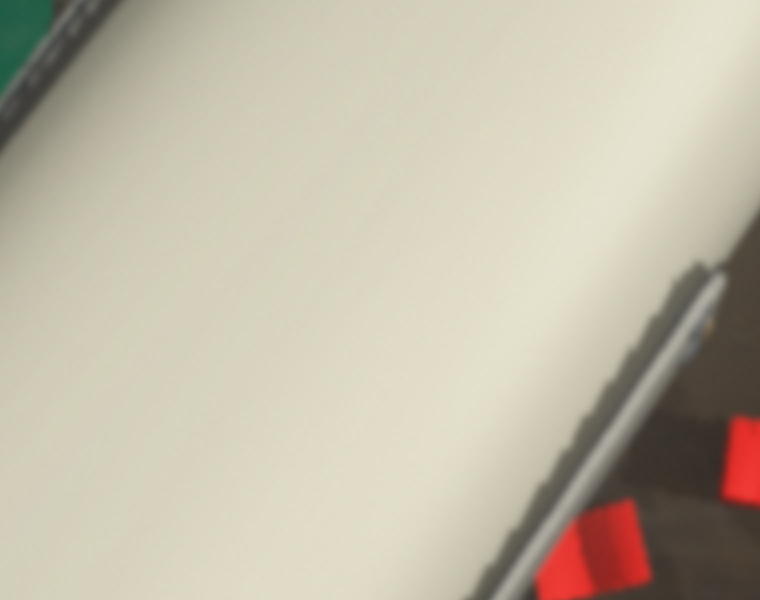

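View pics/s19.png

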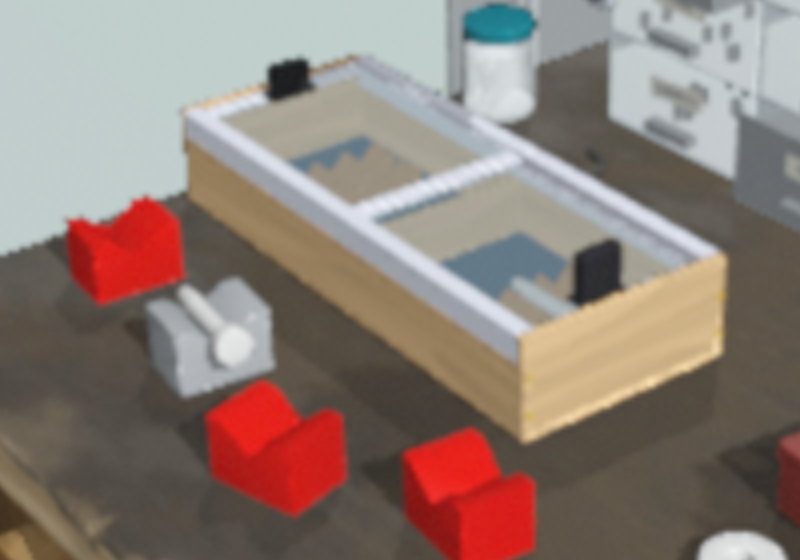

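View pics/w19.png

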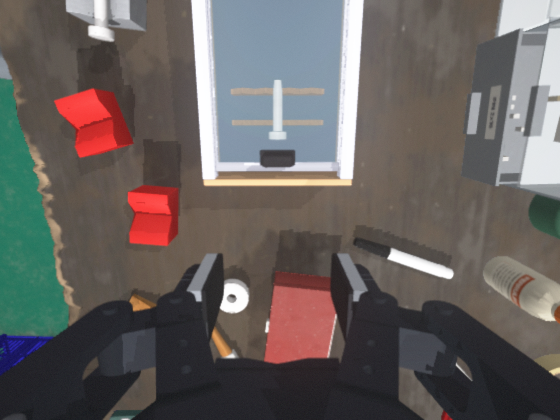

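The scene shows the mandrel in the grey block, upper door shut, and the lower pull near its end wall. I'll check both door positions and the mandrel numerically.

```bash
python3 - <<'E'
from h import *
from workcell import get_state,viewer
c2=[CASE[0]+.0012]+CASE[1:]
VB=[0.44164948,-0.12225087,1.4320471]
d=viewer.read_camera("wrist")
overlay(d,[(c2,rect(-15,15,-173+k,-161+k,92),c) for k,c in((0,RED),(6,YEL),(12,(0,255,0)))]+[(c2,rect(-75,75,-188,188,72),RED)],"pics/w20.png",(190,80,370,200),4)
d=viewer.read_camera("scene")
overlay(d,[(c2,rect(-15,15,161-k,173-k,92),c) for k,c in((0,RED),(12,(0,255,0)))]+[(c2,rect(-75,75,-188,188,72),RED),(VB,rect(-22,22,-30,30,42),RED),(VB,np.array([(-40,0,33),(35,0,33)])/1e3,RED)],"pics/s20.png",(200,130,330,235),6)
E
```

```text
(no output)
```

View pics/w20.png

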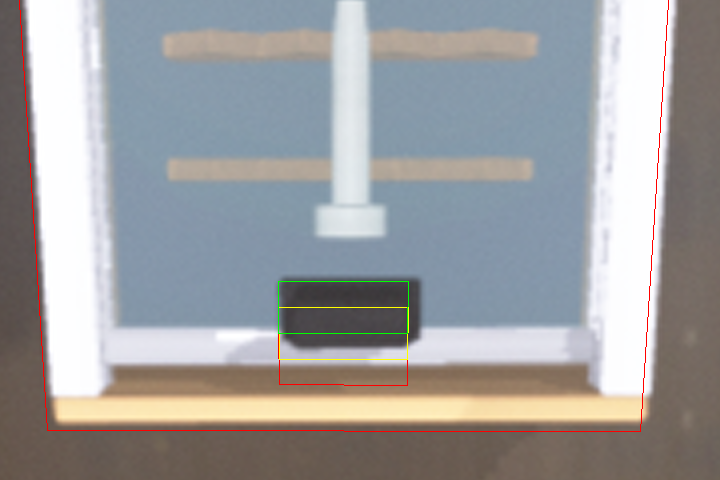

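View pics/s20.png

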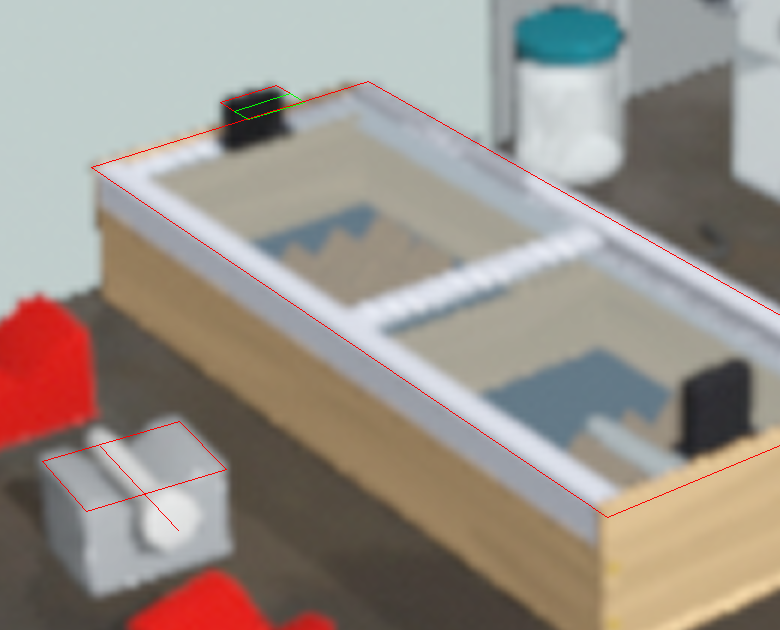

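Upper door is shut: its pull coincides with the red shut outline. The lower door stands about 5–7 mm from shut, as it started and inside the 12 mm limit. The mandrel is seated. Handing in.

```bash
python3 - <<'E'
from workcell import job,get_state
s=get_state();print(s["clock"],s["qvel"].round(3));print(job.hand_in())
E
```

```text
34.8 [-0.005  0.004  0.    -0.001  0.001 -0.   ]
the job is handed in; nothing more can be done
None
```

I slid the upper door back about 146 mm and took the larger mandrel out of the +y compartment. I laid it in the groove of the grey V-block, with the flange about 40 mm from the block's centre and hanging off the -y end, then slid the door shut. The job was handed in at 34.8 s of the 54 s allowed; `hand_in` reports no verdict.

**Last checks:**
- **Mandrel:** its axis lies along the groove, within about 1 mm of the predicted seated pose, and the block stands upright.
- **Doors:** the upper door matches the shut outline. The lower door is about 5–7 mm from shut. I didn't touch it; it looked about 5 mm off at the start too, and the limit is 12 mm.
- **Other things:** the smaller mandrel still lies in its rests, and no contact with the wedge, ring gauge or red blocks was seen. I did not measure their positions.
- **Robot:** it was clear of everything and at rest.

**What disagreed or went wrong:**
- **Fingertips:** they ended 20–30 mm behind the reported TCP, more than the text says. The first grip closed above the door pull, so I measured the offset in the images and used that.
- **Felt contact:** while regripping the mandrel, the fingertips pressed on the case's felt floor with about 19 N.
- **Gap reading:** the finger gap read about 19.5 mm on the 22 mm flange and 29 mm on the 30 mm pull.
- **V-block position:** the first fit, from the top camera, was 2–3 mm off. I corrected it from the wrist camera before placing the mandrel.

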